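Close the gap in the line and run a load of stone across

TASK

First set the loose girder bridge into the gap of the viaduct, on the ledges at both ends, so that the rails run through, and then put the open wagon on the rails at the end without the buffer stop, clear of the bridge. Tip all six stones from the tray into the wagon, set the tray back down upright on the baseboard, and then push the loaded wagon along the rails over the bridge until it stands at the buffer stop, within about a centimetre. Set things down rather than dropping them, and leave the closed van, the fir tree and the glue bottle where they stand.

Things in the scene. Friction and masses are not known exactly. Their poses are not given: they have to be found in the camera images.
- viaduct: Fixed viaduct: two concrete abutments, 80 mm wide, 68 mm high, and a gap. Origin on the baseboard under mid-gap, x along the line towards the buffer stop, z up. Two steel rails, 4 mm wide, 45 mm apart between inner faces, tops 75 mm above the baseboard, run from x = -263 to -103 and +103 to +263 mm. The timber buffer stop at the +x end reaches 114 mm above the baseboard.
- bridge_seat (a point): Where the bridge's underside centre belongs: mid-gap, at ledge height, 40 mm above the baseboard; axes as the viaduct's. Each abutment has a ledge 20 mm deep (83 to 103 mm from mid-gap) below its end wall. Concrete cheeks on the ledges guide the bridge sideways: 65 mm apart up to 56 mm above the baseboard, from there flaring to 77 mm apart at 68 mm.
- loading_spot (a point): Middle of the rails at the open end (no buffer stop), level with the rail tops, 178 mm from mid-gap; axes as the viaduct's. The wagon's centre may stand up to 35 mm from here along the line, so that its wheels are on the rails and clear of the bridge.
- buffer_face (a point): Middle of the buffer stop's face that the wagon's coupling comes up against, 92 mm above the baseboard, at viaduct x = 238 mm; axes as the viaduct's. The wagon's coupling should end within 15 mm of it.
- span: Loose dark steel girder bridge with rails, 200 mm long (x), 62 mm wide (y) with flat sides, 35 mm high to the rail tops, about 0.35 kg. Origin at the centre of its underside, z up. Deck and rails have 3 mm play at each end in the gap; the girders below, 22 mm high and 192 mm long, rest on the ledges. Either end may go either way. It starts on the baseboard in front of the viaduct.
- wagon: Open four-wheel mine wagon, alike both ways, 0.34 kg. Origin midway between the wheels, at the flanges' lowest point; x along it, z up. On the rails the origin is 3 mm below the rail tops. Wheelsets 70 mm apart; flanges run between the rails with 2.5 mm play each side, bevelled to find the rails from about 4 mm off. Couplings reach 74 mm from the origin, headstocks 66 mm, all below 33 mm.
- wagon_rim (a point): Centre of the wagon's open top, 75 mm above its origin; axes as the wagon's. The wooden tub is 120 mm long, 60 mm wide, walls 3 mm, inner floor 41 mm below the rim; its flat sides and end walls reach down to 44 mm below the rim. The wagon rolls with a push of about 1 N and stays where it is left.
- tray: Loose sheet-metal scoop tray with six stones: 100 mm long (x), 47 mm wide (y), 30 mm high, floor 3 mm, walls 2.5 mm. Side walls, a back wall at +x, open without a lip at the -x end. Origin at the centre of its underside, z up. 0.12 kg. Stones slide out once the open end points down by more than about 40 degrees, or if the tray is jerked.
- stone0: One of six like grey stones, about 18 x 15 x 14 mm, 12 g, lying in the tray. Origin at the centre of its underside as it lies at the start; it turns with the stone.
- stone1: One of six like grey stones, about 18 x 15 x 14 mm, 12 g, lying in the tray. Origin at the centre of its underside as it lies at the start; it turns with the stone.
- stone2: One of six like grey stones, about 18 x 15 x 14 mm, 12 g, lying in the tray. Origin at the centre of its underside as it lies at the start; it turns with the stone.
- stone3: One of six like grey stones, about 18 x 15 x 14 mm, 12 g, lying in the tray. Origin at the centre of its underside as it lies at the start; it turns with the stone.
- stone4: One of six like grey stones, about 18 x 15 x 14 mm, 12 g, lying in the tray. Origin at the centre of its underside as it lies at the start; it turns with the stone.
- stone5: One of six like grey stones, about 18 x 15 x 14 mm, 12 g, lying in the tray. Origin at the centre of its underside as it lies at the start; it turns with the stone.
- van: Bystander: a closed van (goods wagon with a roof), 156 x 76 mm, 109 mm high, standing on the baseboard beyond the viaduct. Origin at the centre of its underside.
- tree: Bystander: a model fir tree about 145 mm high on a round base 52 mm across, beyond the viaduct. Origin at the centre of its underside.
- glue: Bystander: a white glue bottle, 44 mm across, 85 mm high, to the robot's right. Origin at the centre of its underside.
Things that resemble listed ones, but are neither listed nor needed, are in the scene too. What is shaped like the wagon but blue is not meant.

How it is judged (in metres and radians):
On the way, in this order (a step that is already met when the one before it is completed fails the run):
1. the bridge lies released on both ledges, in line with the rails (x of span in the frame of bridge_seat between -0.0045 and 0.0045 m and y of span in the frame of bridge_seat between -0.004 and 0.004 m and z of span in the frame of bridge_seat between -0.002 and 0.002 m and angle between span's own z axis and vertical below 0.03 rad and angle between the x axis of span and the x axis of viaduct, either way round below 0.03 rad and contact force between the fingers and span below 0.1 N and linear speed of span below 0.02 m/s), for 0.2 s.
2. the wagon stands released on the rails at the open end, clear of the bridge, the bridge still seated (y of wagon in the frame of viaduct between -0.004 and 0.004 m and z of wagon in the frame of viaduct between 0.07 and 0.074 m and angle between wagon's own z axis and vertical below 0.04 rad and angle between the x axis of wagon and the x axis of viaduct, either way round below 0.05 rad and x of wagon in the frame of viaduct between -0.225 and -0.14 m and x of span in the frame of bridge_seat between -0.0045 and 0.0045 m and y of span in the frame of bridge_seat between -0.004 and 0.004 m and z of span in the frame of bridge_seat between -0.002 and 0.002 m and angle between span's own z axis and vertical below 0.03 rad and angle between the x axis of span and the x axis of viaduct, either way round below 0.03 rad and contact force between the fingers and wagon below 0.1 N and linear speed of wagon below 0.02 m/s), for 0.2 s.
3. all six stones lie in the wagon, still on the rails at the open end (x of stone0 in the frame of wagon between -0.058 and 0.058 m and y of stone0 in the frame of wagon between -0.028 and 0.028 m and z of stone0 in the frame of wagon between 0.028 and 0.085 m and x of stone1 in the frame of wagon between -0.058 and 0.058 m and y of stone1 in the frame of wagon between -0.028 and 0.028 m and z of stone1 in the frame of wagon between 0.028 and 0.085 m and x of stone2 in the frame of wagon between -0.058 and 0.058 m and y of stone2 in the frame of wagon between -0.028 and 0.028 m and z of stone2 in the frame of wagon between 0.028 and 0.085 m and x of stone3 in the frame of wagon between -0.058 and 0.058 m and y of stone3 in the frame of wagon between -0.028 and 0.028 m and z of stone3 in the frame of wagon between 0.028 and 0.085 m and x of stone4 in the frame of wagon between -0.058 and 0.058 m and y of stone4 in the frame of wagon between -0.028 and 0.028 m and z of stone4 in the frame of wagon between 0.028 and 0.085 m and x of stone5 in the frame of wagon between -0.058 and 0.058 m and y of stone5 in the frame of wagon between -0.028 and 0.028 m and z of stone5 in the frame of wagon between 0.028 and 0.085 m and y of wagon in the frame of viaduct between -0.004 and 0.004 m and z of wagon in the frame of viaduct between 0.07 and 0.074 m and angle between wagon's own z axis and vertical below 0.04 rad and angle between the x axis of wagon and the x axis of viaduct, either way round below 0.05 rad and x of wagon in the frame of viaduct between -0.225 and -0.14 m), for 0.2 s.
4. the tray is back on the baseboard, upright and released (angle between tray's own z axis and vertical below 0.05 rad and height (world z) of tray between -0.004 and 0.004 m and contact force between tray and viaduct below 0.5 N and contact force between the fingers and tray below 0.1 N and linear speed of tray below 0.02 m/s and x of stone0 in the frame of wagon between -0.058 and 0.058 m and y of stone0 in the frame of wagon between -0.028 and 0.028 m and z of stone0 in the frame of wagon between 0.028 and 0.085 m and x of stone1 in the frame of wagon between -0.058 and 0.058 m and y of stone1 in the frame of wagon between -0.028 and 0.028 m and z of stone1 in the frame of wagon between 0.028 and 0.085 m and x of stone2 in the frame of wagon between -0.058 and 0.058 m and y of stone2 in the frame of wagon between -0.028 and 0.028 m and z of stone2 in the frame of wagon between 0.028 and 0.085 m and x of stone3 in the frame of wagon between -0.058 and 0.058 m and y of stone3 in the frame of wagon between -0.028 and 0.028 m and z of stone3 in the frame of wagon between 0.028 and 0.085 m and x of stone4 in the frame of wagon between -0.058 and 0.058 m and y of stone4 in the frame of wagon between -0.028 and 0.028 m and z of stone4 in the frame of wagon between 0.028 and 0.085 m and x of stone5 in the frame of wagon between -0.058 and 0.058 m and y of stone5 in the frame of wagon between -0.028 and 0.028 m and z of stone5 in the frame of wagon between 0.028 and 0.085 m), for 0.2 s.
5. the loaded wagon rolls over the bridge with its wheels on the bridge's rails (x of wagon in the frame of viaduct between -0.05 and 0.05 m and y of wagon in the frame of viaduct between -0.004 and 0.004 m and z of wagon in the frame of viaduct between 0.07 and 0.074 m and angle between wagon's own z axis and vertical below 0.04 rad and angle between the x axis of wagon and the x axis of viaduct, either way round below 0.05 rad and x of span in the frame of bridge_seat between -0.0045 and 0.0045 m and y of span in the frame of bridge_seat between -0.004 and 0.004 m and z of span in the frame of bridge_seat between -0.002 and 0.002 m and angle between span's own z axis and vertical below 0.03 rad and angle between the x axis of span and the x axis of viaduct, either way round below 0.03 rad and contact force between wagon and span above 0.5 N), for 0.05 s.
At the end, for the whole second after the job is handed in: Bridge flat on both ledges (4.5 mm along, 4 mm across, 2 mm in height); wagon upright on the rails, its coupling within 15 mm of the buffer face; all six stones in its tub; tray upright and flat on the baseboard; all released and at rest (all of step 1 and all of step 4 and y of wagon in the frame of viaduct between -0.004 and 0.004 m and z of wagon in the frame of viaduct between 0.07 and 0.074 m and angle between wagon's own z axis and vertical below 0.04 rad and angle between the x axis of wagon and the x axis of viaduct, either way round below 0.05 rad and x of wagon in the frame of buffer_face between -0.089 and -0.07 m and linear speed of wagon below 0.02 m/s and contact force between the fingers and wagon below 0.1 N); the robot touches nothing.
It fails at once if the bridge, wagon or tray is dropped or flung: it moves at more than 0.35 m/s with no finger on it ((linear speed of span above 0.35 m/s and contact force between the fingers and span below 0.05 N) or (linear speed of wagon above 0.35 m/s and contact force between the fingers and wagon below 0.05 N) or (linear speed of tray above 0.35 m/s and contact force between the fingers and tray below 0.05 N)).
It fails at once if the van, the fir tree or the glue bottle is moved by more than 15 mm or knocked over (distance of any of van, tree, glue from where it was at the start of the episode above 0.015 m or angle between any of van, tree, glue's own z axis and vertical above 0.3 rad).
It also fails if it takes over 72 s, if anything falls off the work surface, if the arm or the gripper's body presses on something with over 40 N, if the wrist force passes 120 N, or if a joint passes its speed limit or range.

ROBOT

A 6-joint arm with a two-finger parallel gripper is mounted at the origin on the work surface. World frame = base frame: x ahead of the robot, y to its left, z up, the work surface at z = 0. Lengths are in m, angles in degrees, forces in N, time in s.
With the tool pointing down it reaches from about 0.3 to 0.875 m from the base axis. Payload 6.4 kg.
Tool frame: the origin (TCP) lies at the very end of the fingers, on their centre line; the grasp point (between the pads) lies 19 mm behind it (hold_point_z is the distance from the TCP to the grasp point, in m); z points along the fingers, y is the line along which they close (so a half turn about z gives the same grasp; the last joint's range is limited). The gripper opens to 88 mm and grips with 3 to 60 N. Pads are 18 mm wide; open, the fingers measure 123 mm over their backs; the gripper's body (75 mm by 187 mm) begins 45 mm behind the grasp point.
Start: joints at [-84.185, 10.359, 92.074, -0, 77.567, -11.82], TCP at [0.174, -0.548, 0.239] pointing down, gripper open.
Joint ranges: [-171.53, 171.53], [-51.25, 118.39], [17.06, 147.69], [-65.23, 245.23], [0, 150.52], [-178.68, 178.68]. Speed limits (degrees/s): [147.25, 147.25, 172.46, 180, 180, 180].

INTERFACE

Orientations are given as a 3x3 rotation matrix whose columns are the frame's x, y, z axes.
In Python, from cell import * gives the robot as it stands.
- The arm moves only by the shell command python3 -m pendant 'ROWS' [OPENING] [FORCE]. ROWS is JSON, a list of rows, each an object of numbers: "x", "y", "z": the shift along the tool's x, y, z in m; "rx", "ry", "rz": the turn, a rotation vector about the tool's x, y, z in degrees. A call has 1 to 20 rows; each row shifts and turns the commanded pose from where the row before left it, along the tool's axes as they then stand; what a row does not reach is not made up. A row lasts 1/8 s, in which the tool goes at most 62.5 mm and 10.7 degrees, less where a joint would pass 70% of its speed; a pose out of reach is approached as far as the arm can. A call is refused whole if a number of a shift passes 0.0625 or a number of a turn 10.7, either way. A call with a gripper value outside its range is refused whole. OPENING is the closure, from -1 (fully open) to 1 (shut), set as the call begins (- or left out, the last holds). The fingers move at their own pace and stop on an object; FORCE is the grip in N (left out, the last holds). Time passes only in rows, so rows that do not move let the fingers close. It gives the time, the measured TCP pose, the force, the opening and the grip force at its end, in the units of the state.
- read_state(): the state, without advancing time (a new reading comes with each control period).
- grab_frame(name): name is "side" or "top" or "wrist"; returns a dict with "img" (384x512x3 uint8, red, green, blue), "range_z" (384x512 float32, m along the optical axis (not along the pixel's ray), 0 where there is no reading), "fovy" (degrees; the focal length in pixels is half the picture's height over the tangent of half this angle, whatever the lens; pixels are square), "cx", "cy" (the principal point, pixels), "xyz" and "attitude" of the camera in the world; the wrist camera has in their place "T_tool_cam" (4x4, takes a point from camera to tool coordinates, whose origin is the TCP and whose axes are the flange's). Camera axes: x right, y up, looking along -z (the intrinsics and any distortion apply to the point x, -y, -z); pixel columns grow to the right and rows downward; lengths in m; the calibration is good to about 2 mm. A picture is of the moment at which its call begins: read the wrist's pose just before it.
- close_job(): hands the job in; it is judged then, once.
The state is a dict: "t": time; "joint_positions": joint angles; "joint_vel": joint speeds; "joint_efforts": joint torques, N m; "position": TCP position; "tool_rot": TCP orientation; "ft_force": force on the tool from outside, world axes, zero at the start; "ft_torque": the same for the moment, N m; "width": finger opening in m; "grasp_force": force on a finger pad.
Only numpy, scipy, OpenCV 4.12 (cv2) and the standard library are available. Lean on these libraries where they do the work, as an engineer would, in place of code of your own. Each camera call takes 0.05 s, during which the arm holds its last target. There are 200 camera calls.

## Working session

There is one attempt and no reset: what is moved stays moved. The work goes in short steps, Python scripts to look and compute and a shell command to move; the robot and the scene stay as the last step left them, time stands still between calls to the robot, and variables do not carry over. Pictures are saved under pics/ and viewed, at most 10 in all, crops included, and the job is handed in when it is done.

```bash
ls; mkdir -p pics; cat > h.py <<'E'
from cell import *
import numpy as np, cv2
def cam(name):
    s=read_state(); f=grab_frame(name)
    H,W=f["img"].shape[:2]; F=H/2/np.tan(np.radians(f["fovy"])/2)
    if "T_tool_cam" in f:
        T=np.eye(4);T[:3,:3]=np.array(s["tool_rot"]).reshape(3,3);T[:3,3]=s["position"]
        T=T@np.array(f["T_tool_cam"]); R,p=T[:3,:3],T[:3,3]
    else: R,p=np.array(f["attitude"]).reshape(3,3),np.array(f["xyz"])
    f.update(F=F,R=R,p=p); return f
def dirs(f,uv):
    uv=np.atleast_2d(uv).astype(float)
    d=np.c_[(uv[:,0]-f["cx"])/f["F"],-(uv[:,1]-f["cy"])/f["F"],-np.ones(len(uv))]
    return d@f["R"].T
def onplane(f,uv,z):
    d=dirs(f,uv); return f["p"]+d*((z-f["p"][2])/d[:,2])[:,None]
def cloud(f):
    H,W=f["img"].shape[:2]; v,u=np.mgrid[:H,:W]
    d=dirs(f,np.c_[u.ravel(),v.ravel()]); P=f["p"]+d*f["range_z"].reshape(-1,1)
    P[f["range_z"].ravel()==0]=np.nan; return P.reshape(H,W,3)
def save(f,n): cv2.imwrite("pics/"+n,cv2.cvtColor(f["img"],cv2.COLOR_RGB2BGR))
E
python3 - <<'E'
from h import *
for n in("top","side","wrist"):
    f=cam(n); save(f,n+"0.png"); print(n,{k:f[k] for k in f if k not in("img","range_z")}); np.savez(n+"0.npz",**f)
s=read_state(); print({k:np.round(s[k],3).tolist() for k in s})
E
python3 -c "
import cv2,numpy as np
a=[cv2.imread('pics/%s0.png'%n) for n in('top','side')]
"
```

```text
pics
top {'fovy': 45.8560345253414, 'cx': 255.82773572893885, 'cy': 192.41633052221474, 'xyz': array([0.30079955, 0.09879022, 1.72685382]), 'attitude': array([[ 0.02052261,  0.98921258, -0.14504239],
       [-0.99975139,  0.01903988, -0.01160361],
       [-0.00871685,  0.14524447,  0.9893574 ]]), 'F': np.float64(453.90832288501537), 'R': array([[ 0.02052261,  0.98921258, -0.14504239],
       [-0.99975139,  0.01903988, -0.01160361],
       [-0.00871685,  0.14524447,  0.9893574 ]]), 'p': array([0.30079955, 0.09879022, 1.72685382])}
side {'fovy': 51.34093628042071, 'cx': 257.019655549396, 'cy': 191.404730007957, 'xyz': array([ 0.03442707, -1.22219599,  0.98497849]), 'attitude': array([[ 0.93872681,  0.17867628, -0.29473168],
       [-0.34451515,  0.51140725, -0.78725595],
       [ 0.01006395,  0.8405578 ,  0.54162838]]), 'F': np.float64(399.47332298908975), 'R': array([[ 0.93872681,  0.17867628, -0.29473168],
       [-0.34451515,  0.51140725, -0.78725595],
       [ 0.01006395,  0.8405578 ,  0.54162838]]), 'p': array([ 0.03442707, -1.22219599,  0.98497849])}
wrist {'fovy': 61.38107610392
[... 381 characters left out ...]
00,
         1.00000000e+00]]), 'F': np.float64(323.486533019492), 'R': array([[ 0.30164542,  0.91748492,  0.25929032],
       [-0.95341819,  0.29083168,  0.08006679],
       [-0.00194977, -0.27136389,  0.96247485]]), 'p': array([ 0.24120232, -0.52677056,  0.38326778])}
{'t': 0.15, 'joint_positions': [-84.185, 10.391, 92.116, 0.0, 77.566, -11.821], 'joint_vel': [-0.071, -0.063, -0.113, -0.053, 0.008, -0.023], 'joint_efforts': [-0.0, -43.424, -34.218, 0.07, 0.036, -0.0], 'position': [0.174, -0.548, 0.238], 'tool_rot': [[0.953, 0.303, -0.0], [0.303, -0.953, 0.001], [0.0, -0.001, -1.0]], 'ft_force': [0.766, -0.812, 0.662], 'ft_torque': [0.019, -0.04, -0.036], 'grasp_force': 0.0, 'width': 0.088}
```

View pics/top0.png

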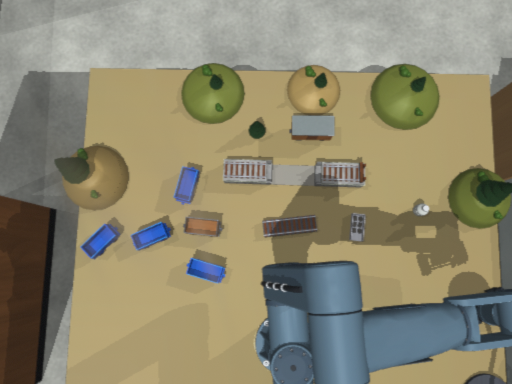

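View pics/side0.png

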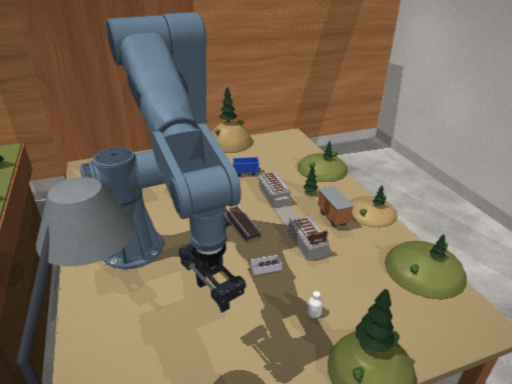

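Top view: the image's up direction is world +x and left is +y. The viaduct runs from (224,170) to (366,173), with the timber buffer at the right end. The bridge is at (290,226), the tray with stones at (358,227), and the glue at (423,210).

Wagon candidates:
- brown, open: (202,226)
- blue decoys: (187,185), (152,235), (100,240), (205,270)
- closed van: (313,127), a bystander

I choose the brown one. For the bridge, the only lookalike is the viaduct track itself; for the tray, none.

```bash
cat > a.py <<'E'
from h import *
f=dict(np.load("top0.npz")); C=cloud(f)
def comp(sub,name,zmin):
    x0,x1,y0,y1=sub; P=C[y0:y1,x0:x1].reshape(-1,3); P=P[P[:,2]>zmin]
    r=cv2.minAreaRect(P[:,:2].astype(np.float32)); print(name,len(P),"c",np.round(r[0],4),"size",np.round(r[1],3),"ang",round(r[2],1),"zmax",np.round(np.nanpercentile(P[:,2],[5,50,95]),4))
print("board z",np.nanmedian(C[250:290,110:170,2]))
comp((175,228,212,242),"wagon",.03)
comp((255,325,210,242),"bridge",.015)
comp((345,372,208,246),"tray",.012)
comp((215,276,150,190),"abutL",.04)
comp((310,372,155,190),"abutR",.04)
comp((290,337,112,142),"van",.04)
comp((245,268,118,142),"tree",.04)
comp((412,432,200,218),"glue",.03)
E
python3 a.py; python3 -c "
import cv2
a=cv2.imread('pics/top0.png')[100:250,180:440]; cv2.imwrite('pics/c1.png',cv2.resize(a,None,fx=3,fy=3,interpolation=2))"
```

```text
board z -0.0005224226417346323
wagon 502 c [0.415  0.3175] size [0.143 0.061] ang 85.1 zmax [0.031  0.0368 0.0771]
bridge 894 c [ 0.4266 -0.002 ] size [0.063 0.212] ang 7.6 zmax [0.0212 0.0289 0.0368]
tray 191 c [ 0.4292 -0.2623] size [0.049 0.1  ] ang 85.3 zmax [0.0125 0.0195 0.0337]
abutL 1036 c [0.6279 0.1542] size [0.181 0.086] ang 88.8 zmax [0.0554 0.0678 0.0765]
abutR 1072 c [ 0.6234 -0.1937] size [0.182 0.086] ang 89.5 zmax [0.0541 0.0684 0.1002]
van 1004 c [ 0.7929 -0.086 ] size [0.152 0.08 ] ang 90.0 zmax [0.0513 0.1071 0.1138]
tree 168 c [0.7858 0.1188] size [0.048 0.054] ang 4.5 zmax [0.0427 0.0848 0.1318]
glue 135 c [ 0.4956 -0.4936] size [0.043 0.038] ang 10.1 zmax [0.0354 0.0588 0.0878]
```

View pics/c1.png

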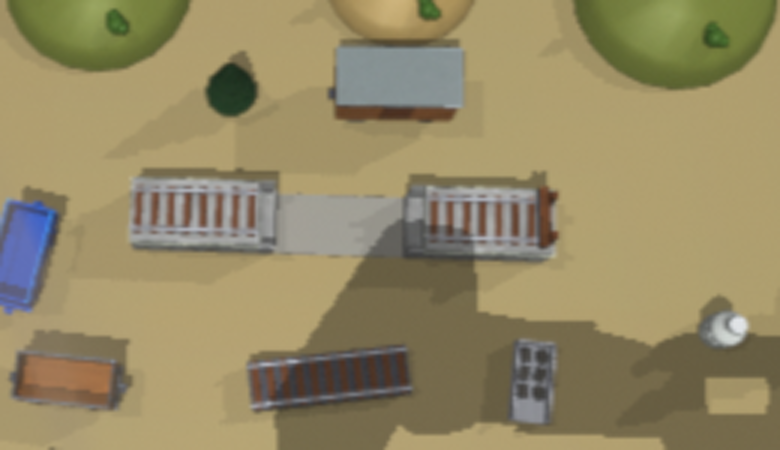

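The crop shows the brown open wagon at (65,380) in the crop and the bridge at (330,378). The tray's stones sit in its far half, and its near end at (532,420) looks open. Next I move the wrist camera over the bridge and gap with a 90° yaw.

```bash
python3 -m pendant '[{"x":0.043,"y":-0.042},{"x":0.043,"y":-0.042},{"x":0.043,"y":-0.042},{"x":0.043,"y":-0.042},{"x":0.043,"y":-0.042},{"x":0.043,"y":-0.042},{"x":0.043,"y":-0.042},{"x":0.043,"y":-0.042},{"x":0.043,"y":-0.042},{"x":0.043,"y":-0.042},{"rz":-10.3},{"rz":-10.3},{"rz":-10.3},{"rz":-10.3},{"rz":-10.3},{"rz":-10.3},{"rz":-10.3},{}]' -1
cat > m1.py <<'E'
import sys
from h import *
n=sys.argv[1]
f=cam("wrist"); save(f,n+".png"); np.savez(n+".npz",**f)
s=read_state(); print("tcp",np.round(s["position"],4),"x-axis",np.round(np.array(s["tool_rot"])[:,0],3),"t",s["t"])
E
python3 m1.py w1
```

```text
tcp [ 0.1742 -0.5476  0.2381] x-axis [0.953 0.303 0.   ] t 0.2invalid input at $[0]: expected keys x, y, z, rx, ry, rz
```

```bash
python3 -m pendant '[{"x":0.043,"y":-0.042,"z":0,"rx":0,"ry":0,"rz":0},{"x":0.043,"y":-0.042,"z":0,"rx":0,"ry":0,"rz":0},{"x":0.043,"y":-0.042,"z":0,"rx":0,"ry":0,"rz":0},{"x":0.043,"y":-0.042,"z":0,"rx":0,"ry":0,"rz":0},{"x":0.043,"y":-0.042,"z":0,"rx":0,"ry":0,"rz":0},{"x":0.043,"y":-0.042,"z":0,"rx":0,"ry":0,"rz":0},{"x":0.043,"y":-0.042,"z":0,"rx":0,"ry":0,"rz":0},{"x":0.043,"y":-0.042,"z":0,"rx":0,"ry":0,"rz":0},{"x":0.043,"y":-0.042,"z":0,"rx":0,"ry":0,"rz":0},{"x":0.043,"y":-0.042,"z":0,"rx":0,"ry":0,"rz":0},{"x":0,"y":0,"z":0,"rx":0,"ry":0,"rz":-10.3},{"x":0,"y":0,"z":0,"rx":0,"ry":0,"rz":-10.3},{"x":0,"y":0,"z":0,"rx":0,"ry":0,"rz":-10.3},{"x":0,"y":0,"z":0,"rx":0,"ry":0,"rz":-10.3},{"x":0,"y":0,"z":0,"rx":0,"ry":0,"rz":-10.3},{"x":0,"y":0,"z":0,"rx":0,"ry":0,"rz":-10.3},{"x":0,"y":0,"z":0,"rx":0,"ry":0,"rz":-10.3},{"x":0,"y":0,"z":0,"rx":0,"ry":0,"rz":0}]' -1
python3 m1.py w1
```

```text
t: 2.45
position: [0.4566, -0.0174, 0.2386]
tool_rot: [[0.006, 1.0, -0.0], [1.0, -0.006, 0.0], [0.0, -0.0, -1.0]]
ft_force: [0.3, 0.7, 0.2]
width: 0.0882
grasp_force: 0.0
tcp [ 0.4567 -0.0174  0.2386] x-axis [0.008 1.    0.   ] t 2.5
```

View pics/w1.png

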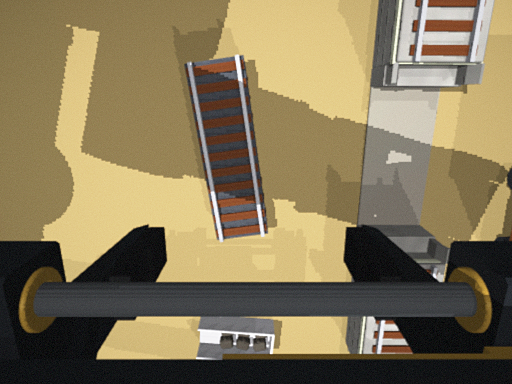

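The wrist view shows the whole bridge, with rail corners at about (190,64), (242,56), (221,240) and (265,235). The left abutment with its cheeks and ledge is at (435,70), and the right one is partly hidden by the fingers. I measure these with the depth reading and cross-check the rails by rays.

```bash
cat > b.py <<'E'
import sys
from h import *
f=dict(np.load(sys.argv[1]+".npz")); C=cloud(f); C[260:]=np.nan
def rep(n,P):
    r=cv2.minAreaRect(P[:,:2].astype(np.float32)); print(n,len(P),"c",np.round(r[0],4),"size",np.round(r[1],4),"ang",round(r[2],2),"z",np.round(np.percentile(P[:,2],[5,50,95]),4))
P=C.reshape(-1,3)
sel=lambda x0,x1,y0,y1,z0,z1:P[(P[:,0]>x0)&(P[:,0]<x1)&(P[:,1]>y0)&(P[:,1]<y1)&(P[:,2]>z0)&(P[:,2]<z1)]
rep("board",sel(.3,.36,-.1,.2,-.02,.02))
rep("bridge",sel(.36,.5,-.13,.13,.02,.05))
rep("bridge rails",sel(.36,.5,-.13,.13,.032,.045))
if len(sel(.55,.72,0.05,.3,.05,.1))>50:
    rep("abutL",sel(.55,.72,0.05,.3,.055,.0715)); rep("railsL",sel(.55,.72,0.05,.3,.0725,.09))
    q=sel(.55,.72,0.05,.3,.0725,.09); 
    for lo,hi in((.56,.626),(.626,.7)):
        r=q[(q[:,0]>lo)&(q[:,0]<hi)]; 
        if len(r): k=np.polyfit(r[:,1],r[:,0],1); print("rail",len(r),np.round(k,4),"y end",np.round(np.sort(r[:,1])[[0,3,8,-1]],4), "x range",np.round(np.percentile(r[:,0]-k[0]*r[:,1],[2,98]),4))
    rep("ledge",sel(.55,.72,.02,.12,.035,.046))
E
python3 b.py w1
```

```text
board 11496 c [0.33   0.0264] size [0.06   0.2528] ang 0.0 z [-0.0017 -0.0004  0.0009]
bridge 10063 c [ 0.4278 -0.009 ] size [0.063  0.2003] ang 7.49 z [0.0265 0.0292 0.0347]
bridge rails 1424 c [ 0.4263 -0.0091] size [0.0556 0.1998] ang 7.5 z [0.033  0.0344 0.0357]
abutL 5827 c [0.6274 0.0989] size [0.0713 0.0855] ang 89.18 z [0.0603 0.0674 0.0705]
railsL 695 c [0.6273 0.1064] size [0.0492 0.0544] ang 89.46 z [0.0727 0.0741 0.0755]
rail 341 [0.0119 0.6014] y end [0.0821 0.0822 0.083  0.1313] x range [0.5991 0.604 ]
rail 354 [0.0134 0.6502] y end [0.0816 0.0818 0.0826 0.1308] x range [0.6479 0.6528]
ledge 1681 c [0.6265 0.0906] size [0.0577 0.0804] ang 89.24 z [0.0374 0.0393 0.0438]
```

```bash
python3 -m pendant '[{"x":-0.06,"y":0.01,"z":0,"rx":0,"ry":0,"rz":0},{"x":-0.06,"y":0.01,"z":0,"rx":0,"ry":0,"rz":0},{"x":-0.06,"y":0.01,"z":0,"rx":0,"ry":0,"rz":0},{"x":-0.06,"y":0.01,"z":0,"rx":0,"ry":0,"rz":0},{"x":0,"y":0,"z":0,"rx":0,"ry":0,"rz":0}]' -1
python3 m1.py w2
cat > b2.py <<'E'
from h import *
exec(open('b.py').read().split('rep("board"')[0])
q=sel(.55,.72,-.3,-.09,.0725,.085); rep("railsR",q)
for lo,hi in((.56,.626),(.626,.7)):
    r=q[(q[:,0]>lo)&(q[:,0]<hi)]; k=np.polyfit(r[:,1],r[:,0],1); print("rail",len(r),np.round(k,4),"y end",np.round(np.sort(r[:,1])[[-1,-4,-9,0]],4),np.round(np.percentile(r[:,0]-k[0]*r[:,1],[2,98]),4))
rep("ledge",sel(.55,.72,-.15,-.06,.035,.046))
rep("buf",sel(.55,.72,-.35,-.15,.1,.13))
rep("tray",sel(.36,.5,-.34,-.2,.008,.05)); rep("trayrim",sel(.36,.5,-.34,-.2,.027,.035));rep("tray floor",sel(.36,.5,-.34,-.2,.002,.006))
E
python3 b2.py w2
```

```text
t: 3.12
position: [0.4955, -0.2615, 0.2382]
tool_rot: [[0.013, 1.0, -0.0], [1.0, -0.013, -0.0], [-0.001, -0.0, -1.0]]
ft_force: [0.2, -0.1, 0.3]
width: 0.0881
grasp_force: 0.0
tcp [ 0.4952 -0.2591  0.238 ] x-axis [0.011 1.    0.001] t 3.175
railsR 1744 c [ 0.623  -0.2042] size [0.1594 0.0732] ang 89.12 z [0.0729 0.0742 0.0812]
rail 851 [0.0111 0.6013] y end [-0.1241 -0.1246 -0.1251 -0.2835] [0.5961 0.6088]
rail 893 [0.0252 0.6525] y end [-0.1249 -0.1251 -0.1261 -0.2842] [0.6487 0.6556]
ledge 1222 c [ 0.6212 -0.1268] size [0.0747 0.0453] ang 0.6 z [0.0377 0.0394 0.0427]
buf 1255 c [ 0.6225 -0.2686] size [0.0194 0.0739] ang 89.38 z [0.1003 0.1016 0.1136]
tray 2328 c [ 0.4283 -0.2642] size [0.0474 0.1004] ang 84.48 z [0.0108 0.0167 0.031 ]
trayrim 581 c [ 0.4283 -0.2642] size [0.0473 0.1004] ang 84.45 z [0.0278 0.0303 0.0317]
tray floor 1111 c [ 0.4267 -0.271 ] size [0.1102 0.132 ] ang 9.65 z [0.0021 0.0028 0.0045]
```

View pics/w2.png

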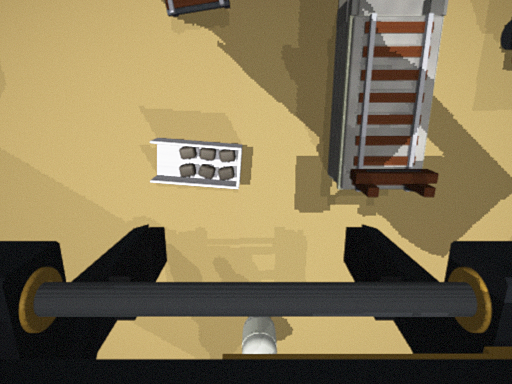

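The tray's back wall is at the far end (240,166) and its open end at (153,162), with all six stones in the far half. The buffer is at (393,180). The seat comes out at about (0.6254, -0.0214) with the line at yaw 89.3°, and the rail ends are 206.7 mm apart against the expected 206. Now I move to the bridge.

```bash
python3 -m pendant '[{"x":0.05,"y":-0.014,"z":0.03,"rx":0,"ry":0,"rz":0},{"x":0.05,"y":-0.014,"z":0.03,"rx":0,"ry":0,"rz":0},{"x":0.05,"y":-0.014,"z":0.03,"rx":0,"ry":0,"rz":0},{"x":0.05,"y":-0.014,"z":0.03,"rx":0,"ry":0,"rz":0},{"x":0.05,"y":-0.014,"z":0.03,"rx":0,"ry":0,"rz":0},{"x":0,"y":0,"z":0,"rx":0,"ry":0,"rz":-8.1},{"x":0,"y":0,"z":0,"rx":0,"ry":0,"rz":0},{"x":0,"y":0,"z":0,"rx":0,"ry":0,"rz":0}]' -1
cat > s.py <<'E'
# tool-frame shift to a target: python3 s.py x y z yaw(of tool x, deg)
import sys
from h import *
s=read_state(); R=np.array(s["tool_rot"]); p=np.array(s["position"]); a=list(map(float,sys.argv[1:]))
print("t",round(s["t"],2),"tcp",np.round(p,4),"yaw",round(np.degrees(np.arctan2(R[1,0],R[0,0])),2),"tilt",np.round(R[:,2],3),"w",round(s["width"],4),"ft",np.round(s["ft_force"],1))
if a:
    print("shift(tool)",np.round(R.T@(np.array(a[:3])-p),4),"rz",round(-(a[3]-np.degrees(np.arctan2(R[1,0],R[0,0]))),2) if len(a)>3 else "")
E
python3 s.py .4275 -.009 .008 97.5
```

```text
t: 4.18
position: [0.4272, -0.0072, 0.0893]
tool_rot: [[-0.133, 0.991, 0.001], [0.991, 0.133, -0.0], [-0.001, 0.001, -1.0]]
ft_force: [1.0, -0.8, -0.2]
width: 0.0879
grasp_force: 0.0
t 4.17 tcp [ 0.4272 -0.0072  0.0893] yaw 97.66 tilt [ 0.001 -0.    -1.   ] w 0.0879 ft [ 1.  -0.8 -0.2]
shift(tool) [-0.0018 -0.0001  0.0813] rz 0.16
```

```bash
python3 -m pendant '[{"x":-0.002,"y":0,"z":0.03,"rx":0,"ry":0,"rz":0},{"x":0,"y":0,"z":0.03,"rx":0,"ry":0,"rz":0},{"x":0,"y":0,"z":0.02,"rx":0,"ry":0,"rz":0},{"x":0,"y":0,"z":0,"rx":0,"ry":0,"rz":0}]' -1
python3 -m pendant '[{"x":0,"y":0,"z":0,"rx":0,"ry":0,"rz":0},{"x":0,"y":0,"z":0,"rx":0,"ry":0,"rz":0},{"x":0,"y":0,"z":0,"rx":0,"ry":0,"rz":0},{"x":0,"y":0,"z":0,"rx":0,"ry":0,"rz":0},{"x":0,"y":0,"z":0,"rx":0,"ry":0,"rz":0}]' 1 30
```

```text
t: 4.68
position: [0.4262, -0.0095, 0.0079]
tool_rot: [[-0.133, 0.991, -0.002], [0.991, 0.133, 0.001], [0.001, -0.002, -1.0]]
ft_force: [0.6, -0.6, -0.1]
width: 0.0881
grasp_force: 0.0
t: 5.3
position: [0.4278, -0.0095, 0.0095]
tool_rot: [[-0.136, 0.991, 0.001], [0.991, 0.136, -0.001], [-0.001, 0.001, -1.0]]
ft_force: [-1.8, 0.1, 7.0]
width: 0.0618
grasp_force: 30.0
```

```bash
python3 -m pendant '[{"x":0,"y":0,"z":-0.02,"rx":0,"ry":0,"rz":0},{"x":0,"y":0,"z":-0.04,"rx":0,"ry":0,"rz":0},{"x":0,"y":0,"z":-0.05,"rx":0,"ry":0,"rz":0},{"x":0,"y":0.05,"z":0,"rx":0,"ry":0,"rz":0},{"x":0,"y":0.05,"z":0,"rx":0,"ry":0,"rz":8.2},{"x":0,"y":0.04,"z":0,"rx":0,"ry":0,"rz":0},{"x":0,"y":0,"z":0,"rx":0,"ry":0,"rz":0},{"x":0,"y":0,"z":0,"rx":0,"ry":0,"rz":0}]' 1 30
python3 m1.py w3
cat > b3.py <<'E'
from h import *
s=read_state(); R=np.array(s["tool_rot"]); p=np.array(s["position"])
f=dict(np.load("w3.npz")); C=cloud(f).reshape(-1,3); Q=(C-p)@R  # tool coords
f2=f["img"].reshape(-1,3)
h=Q[(abs(Q[:,1])<.04)&(Q[:,2]>-.05)&(Q[:,2]<.01)&(Q[:,0]>.012)&(Q[:,0]<.15)]
print(len(h),np.percentile(h[:,2],[2,10,50,90]).round(4),"x end",np.sort(h[:,0])[[-1,-10,-40]].round(4),"y",np.percentile(h[:,1],[.5,99.5]).round(4))
t=h[h[:,2]<np.percentile(h[:,2],2)+.006]; 
for m in(t[t[:,1]>0],t[t[:,1]<0]):
    k=np.polyfit(m[:,0],m[:,1],1); print("rail",len(m),k.round(4))
E
python3 b3.py; python3 s.py .6254 -.0214 .12 89.28
```

```text
t: 6.3
position: [0.5645, 0.0044, 0.1175]
tool_rot: [[0.006, 1.0, -0.003], [1.0, -0.006, 0.001], [0.001, -0.003, -1.0]]
ft_force: [-0.3, -0.5, -4.2]
width: 0.0619
grasp_force: 30.0
tcp [0.5644 0.0044 0.1178] x-axis [0.006 1.    0.   ] t 6.35
37270 [-0.0253 -0.0243 -0.0196 -0.0172] x end [0.1011 0.1008 0.1007] y [-0.0299  0.0314]
rail 10525 [0.0096 0.0163]
rail 10272 [-0.0068 -0.0157]
t 6.35 tcp [0.5644 0.0044 0.1178] yaw 89.64 tilt [-0.003  0.    -1.   ] w 0.0619 ft [-0.1 -0.2 -4.1]
shift(tool) [-0.0254  0.0611 -0.0024] rz 0.36
```

View pics/w3.png

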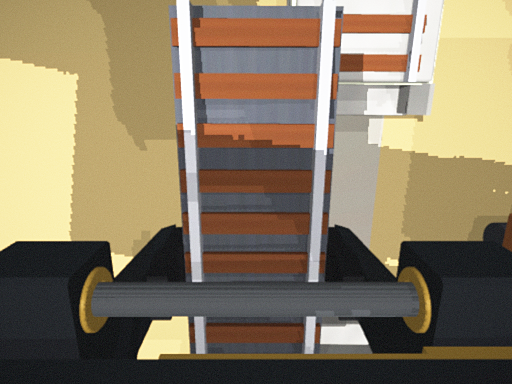

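The view shows the held bridge square in the fingers. Its far end is at (258,12), its rails at columns 190 and 320, and the left abutment end at (385,95). Now I move over the seat.

```bash
python3 -m pendant '[{"x":-0.013,"y":0.03,"z":0,"rx":0,"ry":0,"rz":0.3},{"x":-0.0135,"y":0.0304,"z":0,"rx":0,"ry":0,"rz":0},{"x":0,"y":0,"z":0,"rx":0,"ry":0,"rz":0},{"x":0,"y":0,"z":0.03,"rx":0,"ry":0,"rz":0},{"x":0,"y":0,"z":0,"rx":0,"ry":0,"rz":0},{"x":0,"y":0,"z":0,"rx":0,"ry":0,"rz":0}]' 1 30
for i in 1 2 3; do python3 -c "
from h import *
cam('top')"; python3 s.py .6247 -.0223 .0495 89.28; done
```

```text
t: 7.1
position: [0.6257, -0.0227, 0.0893]
tool_rot: [[0.011, 1.0, -0.0], [1.0, -0.011, 0.0], [0.0, -0.0, -1.0]]
ft_force: [0.7, 0.1, -3.2]
width: 0.0614
grasp_force: 30.0
t 7.15 tcp [ 0.6264 -0.0228  0.0899] yaw 89.34 tilt [ 0.001 -0.    -1.   ] w 0.0618 ft [ 0.6 -0.3 -4.4]
shift(tool) [ 0.0005 -0.0017  0.0404] rz 0.06
t 7.2 tcp [ 0.6267 -0.0229  0.0901] yaw 89.35 tilt [ 0.002 -0.    -1.   ] w 0.0614 ft [ 0.4 -0.3 -4.2]
shift(tool) [ 0.0006 -0.0021  0.0406] rz 0.07
t 7.25 tcp [ 0.6269 -0.023   0.0901] yaw 89.35 tilt [ 0.002 -0.    -1.   ] w 0.0616 ft [-0.9 -0.6 -3.4]
shift(tool) [ 0.0007 -0.0022  0.0406] rz 0.07
```

```bash
python3 -m pendant '[{"x":0.0006,"y":-0.0018,"z":0.01,"rx":0,"ry":0,"rz":0},{"x":0,"y":0,"z":0.01,"rx":0,"ry":0,"rz":0},{"x":0,"y":0,"z":0,"rx":0,"ry":0,"rz":0},{"x":0,"y":0,"z":0,"rx":0,"ry":0,"rz":0},{"x":0,"y":0,"z":0,"rx":0,"ry":0,"rz":0}]' 1 30
python3 m1.py w4;  python3 s.py .6247 -.0223 .0495 89.28
```

```text
t: 7.88
position: [0.6246, -0.0224, 0.0688]
tool_rot: [[0.012, 1.0, 0.0], [1.0, -0.012, 0.0], [0.0, 0.0, -1.0]]
ft_force: [-0.2, -0.3, -4.4]
width: 0.0618
grasp_force: 30.0
tcp [ 0.6246 -0.0224  0.0689] x-axis [ 0.012  1.    -0.   ] t 7.925
t 7.92 tcp [ 0.6246 -0.0224  0.0689] yaw 89.34 tilt [ 0. -0. -1.] w 0.0618 ft [ 0.1  1.1 -4.5]
shift(tool) [0.0001 0.0001 0.0194] rz 0.06
```

```bash
python3 -m pendant '[{"x":0,"y":0,"z":0.005,"rx":0,"ry":0,"rz":0},{"x":0,"y":0,"z":0.005,"rx":0,"ry":0,"rz":0},{"x":0,"y":0,"z":0.005,"rx":0,"ry":0,"rz":0},{"x":0,"y":0,"z":0,"rx":0,"ry":0,"rz":0}]' 1 30
python3 -m pendant '[{"x":0,"y":0,"z":0.003,"rx":0,"ry":0,"rz":0},{"x":0,"y":0,"z":0.0015,"rx":0,"ry":0,"rz":0},{"x":0,"y":0,"z":0,"rx":0,"ry":0,"rz":0}]' 1 30
```

```text
t: 8.43
position: [0.6245, -0.0224, 0.0533]
tool_rot: [[0.011, 1.0, -0.0], [1.0, -0.011, -0.0], [-0.0, -0.0, -1.0]]
ft_force: [1.3, -0.4, -4.7]
width: 0.0616
grasp_force: 30.0
t: 8.8
position: [0.6246, -0.0223, 0.0496]
tool_rot: [[0.012, 1.0, 0.0], [1.0, -0.012, -0.0], [-0.0, 0.0, -1.0]]
ft_force: [-1.4, 0.8, -0.2]
width: 0.0614
grasp_force: 30.0
```

```bash
python3 -m pendant '[{"x":0,"y":0,"z":0,"rx":0,"ry":0,"rz":0},{"x":0,"y":0,"z":0,"rx":0,"ry":0,"rz":0},{"x":0,"y":0,"z":0,"rx":0,"ry":0,"rz":0},{"x":0,"y":0,"z":0,"rx":0,"ry":0,"rz":0},{"x":0,"y":0,"z":-0.02,"rx":0,"ry":0,"rz":0},{"x":0,"y":0,"z":-0.05,"rx":0,"ry":0,"rz":0},{"x":0,"y":0,"z":-0.06,"rx":0,"ry":0,"rz":0},{"x":0.02,"y":-0.03,"z":-0.04,"rx":0,"ry":0,"rz":0},{"x":0,"y":0,"z":0,"rx":0,"ry":0,"rz":0}]' -1
python3 m1.py w5
cat > b5.py <<'E'
import sys
from h import *
exec(open('b.py').read().split('rep("board"')[0])
q=sel(.58,.68,-.2,.2,.071,.085); rep("rails",q)
for lo,hi in((-.02,.075),(.088,.13)):
  for a,b in((.58,.626),(.626,.68)):
    r=q[(q[:,1]>lo)&(q[:,1]<hi)&(q[:,0]>a)&(q[:,0]<b)]; print(lo,len(r),np.median(r[:,0]-.0125*r[:,1]).round(4),np.polyfit(r[:,1],r[:,0],1).round(4),"z",np.polyfit(r[:,1],r[:,2],1).round(4))
E
python3 b5.py w5
```

```text
t: 9.93
position: [0.5961, -0.0013, 0.2252]
tool_rot: [[0.01, 1.0, 0.009], [1.0, -0.01, -0.001], [-0.001, 0.009, -1.0]]
ft_force: [-0.0, 0.3, -0.6]
width: 0.0882
grasp_force: 0.0
tcp [ 0.5956 -0.0017  0.2224] x-axis [ 0.011  1.    -0.001] t 9.975
rails 2836 c [0.6252 0.0264] size [0.2371 0.0601] ang 88.73 z [0.0712 0.0741 0.0755]
-0.02 572 0.6007 [0.0217 0.6022] z [0.0009 0.0738]
-0.02 594 0.649 [0.0143 0.648 ] z [-0.0042  0.0739]
0.088 296 0.6021 [-0.0386  0.6094] z [0.0172 0.0719]
0.088 344 0.6502 [0.0382 0.6455] z [0.0092 0.0727]
```

View pics/w5.png

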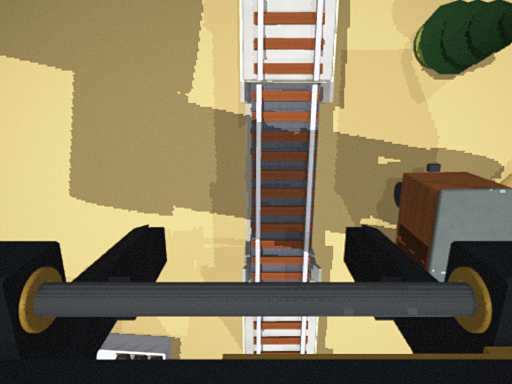

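The bridge is seated: its rails at columns 258 and 312 run on into the left abutment at row 85, level at 74 mm with about 1 mm lateral offset. Now the wagon.

```bash
python3 -m pendant '[{"x":0.04,"y":-0.03,"z":0,"rx":0,"ry":0,"rz":0},{"x":0.045,"y":-0.03,"z":0,"rx":0,"ry":0,"rz":0},{"x":0.045,"y":-0.03,"z":0,"rx":0,"ry":0,"rz":0},{"x":0.045,"y":-0.03,"z":0,"rx":0,"ry":0,"rz":0},{"x":0.045,"y":-0.03,"z":0,"rx":0,"ry":0,"rz":0},{"x":0,"y":0,"z":0,"rx":0,"ry":0,"rz":0},{"x":0,"y":0,"z":0,"rx":0,"ry":0,"rz":0}]' -1
python3 m1.py w6
cat > b6.py <<'E'
import sys
from h import *
exec(open('b.py').read().split('rep("board"')[0])
hsv=cv2.cvtColor(f["img"],cv2.COLOR_RGB2HSV).reshape(-1,3)
q=sel(.33,.5,.2,.42,.068,.09); rep("rim",q)
q=sel(.33,.5,.2,.42,.02,.09); rep("all",q)
q=sel(.33,.5,.2,.42,.025,.05); rep("low",q)
E
python3 b6.py w6;  python3 s.py
```

```text
t: 10.85
position: [0.4475, 0.2192, 0.2184]
tool_rot: [[0.011, 1.0, -0.001], [1.0, -0.011, -0.001], [-0.001, -0.001, -1.0]]
ft_force: [0.2, -0.4, -0.1]
width: 0.0879
grasp_force: 0.0
tcp [0.4479 0.2188 0.2186] x-axis [ 0.012  1.    -0.001] t 10.9
rim 1638 c [0.4148 0.3111] size [0.1105 0.0613] ang 85.07 z [0.0699 0.0748 0.076 ]
all 10002 c [0.4146 0.3083] size [0.1315 0.0614] ang 85.19 z [0.0321 0.0337 0.0752]
low 7670 c [0.4162 0.3082] size [0.1315 0.0583] ang 84.98 z [0.032  0.0334 0.0398]
t 10.9 tcp [0.4479 0.2188 0.2186] yaw 89.29 tilt [-0.001 -0.001 -1.   ] w 0.0881 ft [-0.7 -0.1  0.6]
```

View pics/w6.png

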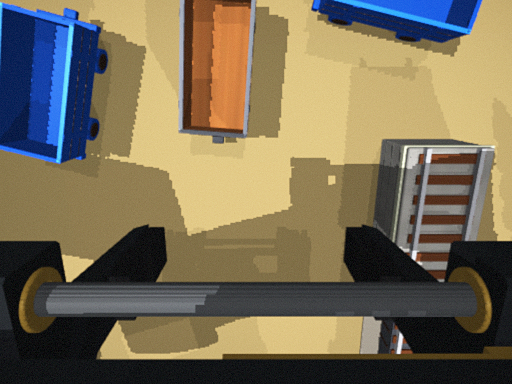

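The wagon rim's near end spans (182,133) to (245,136), and the far end is cut off. The rim is at 75 mm, with centre about (0.4150, 0.316) and yaw 85.1°. The blue decoys at (50,80) and (400,10) are clear of the fingers.

```bash
python3 -m pendant '[{"x":0.032,"y":-0.0114,"z":0.03,"rx":0,"ry":0,"rz":0},{"x":0.032,"y":-0.0114,"z":0.03,"rx":0,"ry":0,"rz":0},{"x":0.0325,"y":-0.0115,"z":0.03,"rx":0,"ry":0,"rz":0},{"x":0,"y":0,"z":0,"rx":0,"ry":0,"rz":4.2},{"x":0,"y":0,"z":0,"rx":0,"ry":0,"rz":0},{"x":0,"y":0,"z":0,"rx":0,"ry":0,"rz":0}]' -1
python3 s.py .4147 .3159 .035 85.1
```

```text
t: 11.65
position: [0.4153, 0.3158, 0.1294]
tool_rot: [[0.085, 0.996, 0.001], [0.996, -0.085, 0.0], [0.0, 0.001, -1.0]]
ft_force: [0.2, -0.7, -0.9]
width: 0.0881
grasp_force: 0.0
t 11.65 tcp [0.4153 0.3158 0.1294] yaw 85.1 tilt [ 0.001  0.    -1.   ] w 0.0881 ft [ 0.2 -0.7 -0.9]
shift(tool) [ 0.     -0.0006  0.0944] rz 0.0
```

```bash
python3 -m pendant '[{"x":0,"y":-0.0005,"z":0.04,"rx":0,"ry":0,"rz":0},{"x":0,"y":0,"z":0.034,"rx":0,"ry":0,"rz":0},{"x":0,"y":0,"z":0.02,"rx":0,"ry":0,"rz":0},{"x":0,"y":0,"z":0,"rx":0,"ry":0,"rz":0}]' -1
python3 -m pendant '[{"x":0,"y":0,"z":0,"rx":0,"ry":0,"rz":0},{"x":0,"y":0,"z":0,"rx":0,"ry":0,"rz":0},{"x":0,"y":0,"z":0,"rx":0,"ry":0,"rz":0},{"x":0,"y":0,"z":0,"rx":0,"ry":0,"rz":0},{"x":0,"y":0,"z":0,"rx":0,"ry":0,"rz":0}]' 1 30
python3 -m pendant '[{"x":0,"y":0,"z":-0.02,"rx":0,"ry":0,"rz":0},{"x":0,"y":0,"z":-0.04,"rx":0,"ry":0,"rz":0},{"x":0,"y":0,"z":-0.05,"rx":0,"ry":0,"rz":0},{"x":0,"y":0,"z":0,"rx":0,"ry":0,"rz":-4.2},{"x":0,"y":0,"z":0,"rx":0,"ry":0,"rz":0}]' 1 30
python3 m1.py w7; sed 's/w3/w7/;s/<.01)/<.03)/' b3.py > b7.py; python3 b7.py
python3 s.py .6274 .152 .145 89.28
```

```text
t: 12.15
position: [0.4132, 0.3156, 0.0342]
tool_rot: [[0.085, 0.996, -0.002], [0.996, -0.085, -0.001], [-0.001, -0.002, -1.0]]
ft_force: [-0.8, 0.7, 0.1]
width: 0.088
grasp_force: 0.0
t: 12.78
position: [0.4144, 0.317, 0.0361]
tool_rot: [[0.085, 0.996, 0.002], [0.996, -0.085, 0.001], [0.001, 0.001, -1.0]]
ft_force: [-0.6, -0.5, 6.6]
width: 0.0598
grasp_force: 30.0
t: 13.4
position: [0.4131, 0.3165, 0.145]
tool_rot: [[0.012, 1.0, -0.001], [1.0, -0.012, -0.0], [-0.0, -0.001, -1.0]]
ft_force: [-0.9, 0.2, -3.5]
width: 0.0598
grasp_force: 30.0
tcp [0.4127 0.3163 0.1443] x-axis [ 0.013  1.    -0.001] t 13.45
21475 [-0.04   -0.0392  0.0016  0.0033] x end [0.0737 0.0737 0.0733] y [-0.0294  0.0307]
rail 2665 [-0.3225  0.038 ]
rail 2629 [ 0.3063 -0.0362]
t 13.45 tcp [0.4127 0.3163 0.1443] yaw 89.26 tilt [-0.002 -0.001 -1.   ] w 0.0596 ft [ 0.   0.2 -2.9]
shift(tool) [-0.1615  0.2168 -0.001 ] rz -0.02
```

```bash
python3 -m pendant '[{"x":-0.02,"y":0.03,"z":0,"rx":0,"ry":0,"rz":0},{"x":-0.0365,"y":0.05,"z":0,"rx":0,"ry":0,"rz":0},{"x":-0.04,"y":0.05,"z":0,"rx":0,"ry":0,"rz":0},{"x":-0.035,"y":0.05,"z":0,"rx":0,"ry":0,"rz":0},{"x":-0.025,"y":0.036,"z":0,"rx":0,"ry":0,"rz":0},{"x":0,"y":0,"z":0,"rx":0,"ry":0,"rz":0},{"x":0,"y":0,"z":0,"rx":0,"ry":0,"rz":0},{"x":0,"y":0,"z":0,"rx":0,"ry":0,"rz":0}]' 1 30
python3 s.py .6271 .157 .107 89.28
```

```text
t: 14.45
position: [0.6252, 0.1596, 0.1444]
tool_rot: [[0.011, 1.0, -0.002], [1.0, -0.011, 0.0], [0.0, -0.002, -1.0]]
ft_force: [0.3, 2.1, -3.0]
width: 0.0599
grasp_force: 30.0
t 14.45 tcp [0.6252 0.1596 0.1444] yaw 89.39 tilt [-0.002  0.    -1.   ] w 0.0599 ft [ 0.3  2.1 -3. ]
shift(tool) [-0.0026  0.002   0.0374] rz 0.11
```

```bash
python3 -m pendant '[{"x":-0.0026,"y":0.002,"z":0.01,"rx":0,"ry":0,"rz":0.1},{"x":0,"y":0,"z":0.01,"rx":0,"ry":0,"rz":0},{"x":0,"y":0,"z":0.009,"rx":0,"ry":0,"rz":0},{"x":0,"y":0,"z":0,"rx":0,"ry":0,"rz":0},{"x":0,"y":0,"z":0,"rx":0,"ry":0,"rz":0}]' 1 30
python3 m1.py w8
cat > b8.py <<'E'
import sys
from h import *
f=dict(np.load("w8.npz")); C=cloud(f).reshape(-1,3)
s=lambda x0,x1,y0,y1,z0,z1:C[(C[:,0]>x0)&(C[:,0]<x1)&(C[:,1]>y0)&(C[:,1]<y1)&(C[:,2]>z0)&(C[:,2]<z1)]
r=s(.58,.68,.18,.26,.145,.17); print("rim",np.percentile(r[:,0],[1,99]).round(4) if len(r) else None,len(r))
q=s(.57,.69,.2,.265,.0725,.082)
for a,b in((.58,.627),(.627,.68)):
    t=q[(q[:,0]>a)&(q[:,0]<b)]; print("rail",len(t),np.percentile(t[:,0]-.0125*(t[:,1]-.157),[5,50,95]).round(4) if len(t) else "", np.percentile(t[:,1],[1,99]).round(3) if len(t) else "")
E
python3 b8.py; python3 s.py .6271 .157 .107 89.28
```

```text
t: 15.08
position: [0.6287, 0.156, 0.1163]
tool_rot: [[0.013, 1.0, 0.0], [1.0, -0.013, 0.0], [0.0, 0.0, -1.0]]
ft_force: [-0.0, -0.5, -2.3]
width: 0.0596
grasp_force: 30.0
tcp [0.6289 0.1561 0.1166] x-axis [0.013 1.    0.   ] t 15.125
rim [0.5994 0.6598] 5211
rail 306 [0.6021 0.604  0.6059] [0.222 0.242]
rail 299 [0.6509 0.6527 0.6546] [0.221 0.241]
t 15.12 tcp [0.6289 0.1561 0.1166] yaw 89.24 tilt [ 0.001  0.    -1.   ] w 0.0599 ft [ 0.5 -0.1 -3.8]
shift(tool) [ 0.0009 -0.0018  0.0096] rz -0.04
```

```bash
python3 -m pendant '[{"x":0,"y":-0.0008,"z":0.003,"rx":0,"ry":0,"rz":0},{"x":0,"y":0,"z":0.003,"rx":0,"ry":0,"rz":0},{"x":0,"y":0,"z":0.002,"rx":0,"ry":0,"rz":0},{"x":0,"y":0,"z":0.001,"rx":0,"ry":0,"rz":0},{"x":0,"y":0,"z":0,"rx":0,"ry":0,"rz":0},{"x":0,"y":0,"z":0,"rx":0,"ry":0,"rz":0}]' 1 30
python3 s.py
```

```text
t: 15.88
position: [0.6278, 0.156, 0.1083]
tool_rot: [[0.013, 1.0, -0.0], [1.0, -0.013, -0.0], [-0.0, -0.0, -1.0]]
ft_force: [-4.2, -0.7, 6.0]
width: 0.0598
grasp_force: 30.0
t 15.88 tcp [0.6278 0.156  0.1083] yaw 89.24 tilt [-0. -0. -1.] w 0.0598 ft [-4.2 -0.7  6. ]
```

```bash
python3 -m pendant '[{"x":0,"y":-0.0005,"z":-0.001,"rx":0,"ry":0,"rz":0},{"x":0,"y":0,"z":0,"rx":0,"ry":0,"rz":0}]' 1 5
python3 -m pendant '[{"x":0,"y":0,"z":0,"rx":0,"ry":0,"rz":0},{"x":0,"y":0,"z":0,"rx":0,"ry":0,"rz":0},{"x":0,"y":0,"z":0,"rx":0,"ry":0,"rz":0},{"x":0,"y":0,"z":0,"rx":0,"ry":0,"rz":0},{"x":0,"y":0,"z":-0.02,"rx":0,"ry":0,"rz":0},{"x":0,"y":0,"z":-0.05,"rx":0,"ry":0,"rz":0},{"x":-0.05,"y":0,"z":-0.06,"rx":0,"ry":0,"rz":0},{"x":-0.04,"y":0,"z":0,"rx":0,"ry":0,"rz":0},{"x":0,"y":0,"z":0,"rx":0,"ry":0,"rz":0}]' -1
python3 m1.py w9
cat > b9.py <<'E'
from h import *
f=dict(np.load("w9.npz")); C=cloud(f).reshape(-1,3)
s=lambda x0,x1,y0,y1,z0,z1:C[(C[:,0]>x0)&(C[:,0]<x1)&(C[:,1]>y0)&(C[:,1]<y1)&(C[:,2]>z0)&(C[:,2]<z1)]
r=s(.57,.69,.06,.24,.142,.155); q=cv2.minAreaRect(r[:,:2].astype(np.float32)); print(len(r),q)
A=np.c_[r[:,:2],np.ones(len(r))]; k=np.linalg.lstsq(A,r[:,2],rcond=None)[0]; print("tilt",k.round(4),"z",np.median(r[:,2]).round(4))
t=s(.59,.67,.0,.085,.0725,.08); print("rails",len(t),[np.median(t[m,0]-.0125*t[m,1]).round(4) for m in (t[:,0]<.626,t[:,0]>.626)])
E
python3 b9.py
```

```text
t: 16.12
position: [0.6276, 0.156, 0.1084]
tool_rot: [[0.013, 1.0, 0.001], [1.0, -0.013, 0.0], [0.0, 0.001, -1.0]]
ft_force: [0.2, 0.5, -0.4]
width: 0.0603
grasp_force: 5.0
t: 17.25
position: [0.627, 0.0736, 0.2288]
tool_rot: [[0.017, 1.0, 0.003], [1.0, -0.017, -0.001], [-0.001, 0.003, -1.0]]
ft_force: [-0.9, 0.6, 0.2]
width: 0.0882
grasp_force: 0.0
tcp [0.6266 0.0751 0.2278] x-axis [0.016 1.    0.   ] t 17.3
2354 ((0.627814769744873, 0.1486293524503708), (0.1066475659608841, 0.061505623161792755), 88.94721984863281)
tilt [-0.0003  0.0013  0.1467] z 0.1469
rails 633 [np.float64(0.6005), np.float64(0.6494)]
```

View pics/w9.png

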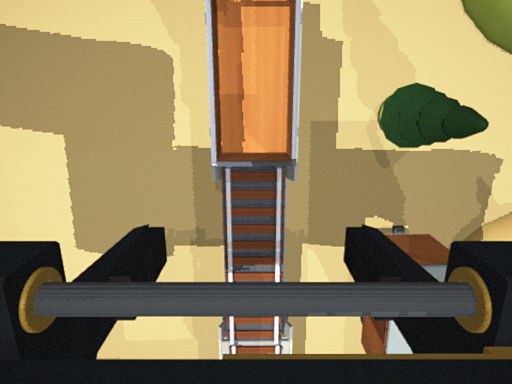

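The wagon stands on the rails: near rim end at (255,162), rim at 147 mm, no tilt, at viaduct x of about -0.177. Next is the tray. I also log joint angles, so I can work out which way the arm can tip.

```bash
cat > j.py <<'E'
from h import *
s=read_state(); print("J",np.round(s["joint_positions"],3).tolist(),np.round(s["position"],4).tolist(),np.round(s["tool_rot"],3).tolist())
E
python3 j.py
python3 -m pendant '[{"x":-0.049,"y":-0.0275,"z":0,"rx":0,"ry":0,"rz":0},{"x":-0.049,"y":-0.0275,"z":0,"rx":0,"ry":0,"rz":0},{"x":-0.049,"y":-0.0275,"z":0,"rx":0,"ry":0,"rz":0},{"x":-0.049,"y":-0.0275,"z":0,"rx":0,"ry":0,"rz":0},{"x":-0.049,"y":-0.0275,"z":0,"rx":0,"ry":0,"rz":0},{"x":-0.049,"y":-0.0275,"z":0,"rx":0,"ry":0,"rz":0},{"x":-0.048,"y":-0.0275,"z":0,"rx":0,"ry":0,"rz":0},{"x":0,"y":0,"z":0.02,"rx":0,"ry":0,"rz":10.5},{"x":0,"y":0,"z":0.02,"rx":0,"ry":0,"rz":10.5},{"x":0,"y":0,"z":0.02,"rx":0,"ry":0,"rz":10.5},{"x":0,"y":0,"z":0.02,"rx":0,"ry":0,"rz":10.5},{"x":0,"y":0,"z":0,"rx":0,"ry":0,"rz":10.5},{"x":0,"y":0,"z":0,"rx":0,"ry":0,"rz":10.5},{"x":0,"y":0,"z":0,"rx":0,"ry":0,"rz":10.5},{"x":0,"y":0,"z":0,"rx":0,"ry":0,"rz":10.5},{"x":0,"y":0,"z":0,"rx":0,"ry":0,"rz":10.6},{"x":0,"y":0,"z":0,"rx":0,"ry":0,"rz":0},{"x":0,"y":0,"z":0,"rx":0,"ry":0,"rz":0}]' -1
python3 j.py; python3 s.py .4283 -.2642 .12 -5.5
```

```text
J [-3.934, 17.829, 84.246, 0.018, 77.823, -3.045] [0.6266, 0.0751, 0.2278] [[0.016, 1.0, 0.002], [1.0, -0.016, 0.0], [0.0, 0.002, -1.0]]
t: 19.55
position: [0.4295, -0.2628, 0.1463]
tool_rot: [[0.996, -0.089, -0.0], [-0.089, -0.996, 0.0], [-0.0, -0.0, -1.0]]
ft_force: [0.9, 1.0, -0.2]
width: 0.0883
grasp_force: 0.0
J [-45.0, 7.377, 106.999, 0.01, 65.634, 50.109] [0.4295, -0.2628, 0.1463] [[0.996, -0.089, -0.0], [-0.089, -0.996, 0.0], [-0.0, -0.0, -1.0]]
t 19.55 tcp [ 0.4295 -0.2628  0.1463] yaw -5.11 tilt [-0.  0. -1.] w 0.0883 ft [ 0.9  1.  -0.2]
shift(tool) [-0.0011  0.0015  0.0263] rz 0.39
```

```bash
python3 -m pendant '[{"x":0,"y":0,"z":0,"rx":10.0,"ry":0,"rz":0},{"x":0,"y":0,"z":0,"rx":10.0,"ry":0,"rz":0},{"x":0,"y":0,"z":0,"rx":0,"ry":0,"rz":0},{"x":0,"y":0,"z":0,"rx":0,"ry":0,"rz":0}]' -1; python3 j.py
python3 -m pendant '[{"x":0,"y":0,"z":0,"rx":-10.0,"ry":0,"rz":0},{"x":0,"y":0,"z":0,"rx":-10.0,"ry":0,"rz":0},{"x":0,"y":0,"z":0,"rx":0,"ry":0,"rz":0},{"x":0,"y":0,"z":0,"rx":0,"ry":0,"rz":0}]' -1; python3 s.py  .4283 -.2642 .12 -5.5
```

```text
t: 20.05
position: [0.429, -0.263, 0.1459]
tool_rot: [[0.996, -0.087, 0.031], [-0.093, -0.936, 0.339], [-0.0, -0.34, -0.94]]
ft_force: [0.3, -0.6, 0.2]
width: 0.0882
grasp_force: 0.0
J [-53.503, 15.483, 99.785, 13.302, 80.12, 37.743] [0.429, -0.263, 0.1459] [[0.996, -0.087, 0.031], [-0.093, -0.936, 0.339], [-0.0, -0.34, -0.94]]
t: 20.55
position: [0.4296, -0.2627, 0.1468]
tool_rot: [[0.996, -0.091, 0.001], [-0.091, -0.996, 0.001], [0.001, -0.001, -1.0]]
ft_force: [-0.8, -0.6, 0.1]
width: 0.088
grasp_force: 0.0
t 20.55 tcp [ 0.4296 -0.2627  0.1468] yaw -5.24 tilt [ 0.001  0.001 -1.   ] w 0.088 ft [-0.8 -0.6  0.1]
shift(tool) [-0.0012  0.0016  0.0268] rz 0.26
```

```bash
cat > fk.py <<'E'
import numpy as np
from scipy.spatial.transform import Rotation as Ro
from scipy.optimize import least_squares
D=[([-84.185,10.391,92.116,0,77.566,-11.821],[.1742,-.5476,.2381],None),
([-3.934,17.829,84.246,.018,77.823,-3.045],[.6266,.0751,.2278],None),
([-45,7.377,106.999,.01,65.634,50.109],[.4295,-.2628,.1463],[[.996,-.089,0],[-.089,-.996,0],[0,0,-1]]),
([-53.503,15.483,99.785,13.302,80.12,37.743],[.429,-.263,.1459],[[.996,-.087,.031],[-.093,-.936,.339],[0,-.34,-.94]])]
E=lambda a,d:Ro.from_euler(a,d,degrees=True).as_matrix()
SG=1
def fk(j,P):
    h,L2,L3,e,da,db,L6=P
    R1=E('z',j[0]);R2=R1@E('y',j[1]);R3=R2@E('y',j[2]);R4=R3@E('z',SG*j[3]);R5=R4@E('y',j[4]);R6=R5@E('z',C6+S6*j[5])
    return np.array([0,0,h])+R2@[0,0,L2]+R3@[e,da,L3]+R4@[0,db,0]+R5@[0,0,L6],R6
best=None
for SG in(1,-1):
  for S6 in(1,-1):
    for C6 in(0,90,180,-90):
      er=sum(np.abs(fk(d[0],[0]*7)[1]-d[2]).max() for d in D[2:])
      if best is None or er<best[0]: best=(er,SG,S6,C6)
er,SG,S6,C6=best
fit=least_squares(lambda P:np.concatenate([(fk(d[0],P)[0]-d[1]) for d in D]),[.25,.44,.51,.08,.1,.02,.25])
P=fit.x
def ik(p,R,j0):
    lo=np.array([-171.5,-51,17,-65,0,-178.6]);hi=np.array([171.5,118,147.6,245,150.5,178.6])
    def r(j):
        q,Q=fk(j,P); return np.r_[(q-p)*10,(Q-R).ravel()]
    s=least_squares(r,np.clip(j0,lo+.1,hi-.1),bounds=(lo,hi)); return s.x,np.abs(s.fun).max()
if __name__=="__main__":
    print(best,P.round(4),"resid",np.abs(fit.fun).max())
    lip=np.array([.628,.155+(-.035),.150])   # open-end floor edge of tray in world
    j=np.array([10,18,84,0,78,3.])
    off=np.array([-.055,0,.022]) # from lip->grasp? tray frame: grasp at x=+0.005.. => lip is (-.055,0) of TCP, TCP 3mm above underside
    for th in range(0,75,10):
        R=np.array([[0,1,0],[1,0,0],[0,0,-1.]])@E('y',th)
        tcp=lip-R@np.array([-.055,0,.003])   # lip in tool coords: 55mm along -x, 3mm beyond TCP
        j,err=ik(tcp,R,j); print(th,tcp.round(3),j.round(1),round(err,4))
E
python3 fk.py
```

```text
(np.float64(0.0007241179875147809), 1, 1, 90) [ 3.134e-01  4.384e-01  5.145e-01  8.560e-02  1.179e-01 -1.000e-04
  3.116e-01] resid 4.7227673506899936e-05
0 [0.628 0.175 0.153] [ 5.2 24.6 84.3  0.  71.1  5.2] 0.0
10 [0.628 0.174 0.163] [ 0.2 22.8 86.2 10.6 71.3 -3.3] 0.0
20 [0.628 0.171 0.172] [ -4.9  22.1  87.7  20.9  73.1 -11.6] 0.0
30 [0.628 0.166 0.18 ] [ -9.9  22.7  88.7  30.5  76.3 -19.3] 0.0
40 [0.628 0.16  0.188] [-14.4  24.5  89.3  39.1  80.7 -26.1] 0.0
50 [0.628 0.153 0.194] [-18.5  27.4  89.3  46.8  85.8 -31.9] 0.0
60 [0.628 0.145 0.199] [-21.9  31.3  88.9  53.5  91.5 -36.7] 0.0
70 [0.628 0.136 0.203] [-24.5  36.   88.   59.6  97.6 -40.4] 0.0
```

FK fit residual is below 0.05 mm, and tipping the fingers towards +y (open end towards -y) is reachable. I grasp the tray now.

```bash
python3 -m pendant '[{"x":0.003,"y":0.0026,"z":0.05,"rx":0,"ry":0,"rz":0.3},{"x":0,"y":0,"z":0.05,"rx":0,"ry":0,"rz":0},{"x":0,"y":0,"z":0.03,"rx":0,"ry":0,"rz":0},{"x":0,"y":0,"z":0.0125,"rx":0,"ry":0,"rz":0},{"x":0,"y":0,"z":0,"rx":0,"ry":0,"rz":0}]' -1
python3 s.py .4326 -.2656 .004 -5.5
```

```text
t: 21.18
position: [0.4316, -0.2666, 0.0033]
tool_rot: [[0.995, -0.1, -0.001], [-0.1, -0.995, 0.001], [-0.001, -0.001, -1.0]]
ft_force: [1.0, -0.1, 0.0]
width: 0.0881
grasp_force: 0.0
t 21.18 tcp [ 0.4316 -0.2666  0.0033] yaw -5.72 tilt [-0.001  0.001 -1.   ] w 0.0881 ft [ 1.  -0.1  0. ]
shift(tool) [ 0.0009 -0.0011 -0.0007] rz -0.22
```

```bash
python3 -m pendant '[{"x":0,"y":-0.0007,"z":-0.0005,"rx":0,"ry":0,"rz":0},{"x":0,"y":0,"z":0,"rx":0,"ry":0,"rz":0},{"x":0,"y":0,"z":0,"rx":0,"ry":0,"rz":0},{"x":0,"y":0,"z":0,"rx":0,"ry":0,"rz":0},{"x":0,"y":0,"z":0,"rx":0,"ry":0,"rz":0},{"x":0,"y":0,"z":0,"rx":0,"ry":0,"rz":0}]' 1 20
python3 -m pendant '[{"x":0,"y":0,"z":-0.01,"rx":0,"ry":0,"rz":0},{"x":0,"y":0,"z":-0.03,"rx":0,"ry":0,"rz":0},{"x":0,"y":0,"z":-0.05,"rx":0,"ry":0,"rz":0},{"x":0,"y":0,"z":-0.05,"rx":0,"ry":0,"rz":-6},{"x":0,"y":0,"z":-0.03,"rx":0,"ry":0,"rz":-9},{"x":0,"y":0,"z":-0.02,"rx":0,"ry":0,"rz":-10},{"x":0,"y":0,"z":0,"rx":0,"ry":0,"rz":-10},{"x":0,"y":0,"z":0,"rx":0,"ry":0,"rz":-10},{"x":0,"y":0,"z":0,"rx":0,"ry":0,"rz":-10},{"x":0,"y":0,"z":0,"rx":0,"ry":0,"rz":-10},{"x":0,"y":0,"z":0,"rx":0,"ry":0,"rz":-10},{"x":0,"y":0,"z":0,"rx":0,"ry":0,"rz":-10},{"x":0,"y":0,"z":0,"rx":0,"ry":0,"rz":-7},{"x":0,"y":0,"z":0,"rx":0,"ry":0,"rz":-3},{"x":0,"y":0,"z":0,"rx":0,"ry":0,"rz":0}]' 1 20
python3 s.py .6265 .222 .195 89.28
```

```text
t: 21.92
position: [0.4322, -0.2655, 0.0045]
tool_rot: [[0.995, -0.099, 0.0], [-0.099, -0.995, 0.0], [0.0, -0.0, -1.0]]
ft_force: [-1.0, 1.7, 6.7]
width: 0.0467
grasp_force: 20.0
t: 23.8
position: [0.4317, -0.2654, 0.1942]
tool_rot: [[0.012, 1.0, -0.0], [1.0, -0.012, 0.0], [0.0, -0.0, -1.0]]
ft_force: [0.1, -0.0, -1.5]
width: 0.0468
grasp_force: 20.0
t 23.8 tcp [ 0.4317 -0.2654  0.1942] yaw 89.3 tilt [-0.  0. -1.] w 0.0468 ft [ 0.1 -0.  -1.5]
shift(tool) [ 0.4897  0.1888 -0.0008] rz 0.02
```

```bash
python3 -m pendant '[{"x":0.015,"y":0.0058,"z":0,"rx":0,"ry":0,"rz":0},{"x":0.03,"y":0.0117,"z":0,"rx":0,"ry":0,"rz":0},{"x":0.045,"y":0.0175,"z":0,"rx":0,"ry":0,"rz":0},{"x":0.045,"y":0.0175,"z":0,"rx":0,"ry":0,"rz":0},{"x":0.045,"y":0.0175,"z":0,"rx":0,"ry":0,"rz":0},{"x":0.045,"y":0.0175,"z":0,"rx":0,"ry":0,"rz":0},{"x":0.045,"y":0.0175,"z":0,"rx":0,"ry":0,"rz":0},{"x":0.045,"y":0.0175,"z":0,"rx":0,"ry":0,"rz":0},{"x":0.045,"y":0.0175,"z":0,"rx":0,"ry":0,"rz":0},{"x":0.045,"y":0.0175,"z":0,"rx":0,"ry":0,"rz":0},{"x":0.04,"y":0.0156,"z":0,"rx":0,"ry":0,"rz":0},{"x":0.028,"y":0.0109,"z":0,"rx":0,"ry":0,"rz":0},{"x":0.015,"y":0.0057,"z":0,"rx":0,"ry":0,"rz":0},{"x":0,"y":0,"z":0,"rx":0,"ry":0,"rz":0},{"x":0,"y":0,"z":0,"rx":0,"ry":0,"rz":0}]' 1 20
python3 s.py .6273 .220 .160 89.28
python3 - <<'E'
# rows: rotate th per row about tool y keeping lip (tool -.055,0,.0045) fixed; shift given in pre-row axes and post-row axes
import numpy as np
l=np.array([-.055,.0045])
for th in(4,6,8):
    t=np.radians(th); R=np.array([[np.cos(t),np.sin(t)],[-np.sin(t),np.cos(t)]]) # (x,z): x'=, tool frame after = Ry(th)
    print(th,"pre",(l-R@l).round(5),"post",(R.T@(l-R@l)).round(5))
E
```

```text
t: 25.68
position: [0.6269, 0.2194, 0.1941]
tool_rot: [[0.012, 1.0, -0.001], [1.0, -0.012, -0.001], [-0.001, -0.001, -1.0]]
ft_force: [-0.5, -0.4, -1.3]
width: 0.0467
grasp_force: 20.0
t 25.68 tcp [0.6269 0.2194 0.1941] yaw 89.29 tilt [-0.001 -0.001 -1.   ] w 0.0467 ft [-0.5 -0.4 -1.3]
shift(tool) [0.0006 0.0004 0.0341] rz 0.01
4 pre [-0.00045 -0.00383] post [-0.00018 -0.00385]
6 pre [-0.00077 -0.00572] post [-0.00017 -0.00577]
8 pre [-0.00116 -0.00761] post [-9.0e-05 -7.7e-03]
```

```bash
python3 -m pendant '[{"x":0.0006,"y":0.0004,"z":0.01,"rx":0,"ry":0,"rz":0},{"x":0,"y":0,"z":0.015,"rx":0,"ry":0,"rz":0},{"x":-0.0005,"y":0,"z":-0.0038,"rx":0,"ry":4,"rz":0},{"x":-0.0005,"y":0,"z":-0.0057,"rx":0,"ry":6,"rz":0},{"x":-0.0005,"y":0,"z":-0.0057,"rx":0,"ry":6,"rz":0},{"x":-0.0005,"y":0,"z":-0.0057,"rx":0,"ry":6,"rz":0},{"x":-0.0005,"y":0,"z":-0.0057,"rx":0,"ry":6,"rz":0},{"x":-0.0003,"y":0,"z":-0.0038,"rx":0,"ry":4,"rz":0},{"x":0,"y":0,"z":0,"rx":0,"ry":0,"rz":0},{"x":0,"y":0,"z":0,"rx":0,"ry":0,"rz":0}]' 1 20
cat > lip.py <<'E'
from h import *
s=read_state(); R=np.array(s["tool_rot"]);p=np.array(s["position"]); l=p+R@[-.055,0,.0045]
print("t",s["t"],"tcp",p.round(4),"lip",l.round(4),"tilt",np.degrees(np.arcsin(-R[2,0]*-1)).round(1),"w",s["width"],"tool shift to lip (.6273,.165,.148):",(R.T@(np.array([.6273,.165,.148])-l)).round(4))
E
python3 lip.py
```

```text
t: 26.92
position: [0.6274, 0.2111, 0.1972]
tool_rot: [[0.011, 1.0, 0.006], [0.849, -0.012, 0.529], [0.529, -0.001, -0.849]]
ft_force: [-0.2, 0.2, -2.9]
width: 0.0469
grasp_force: 20.0
t 26.925 tcp [0.6274 0.2111 0.1972] lip [0.6269 0.1668 0.1643] tilt 31.9 w 0.04686840175164483 tool shift to lip (.6273,.165,.148): [-0.0102  0.0005  0.0129]
```

Lip is where it should be. Lower it to the rim level, then tip on to about 60°.

```bash
python3 -m pendant '[{"x":-0.005,"y":0.0005,"z":0.0065,"rx":0,"ry":0,"rz":0},{"x":-0.005,"y":0,"z":0.0065,"rx":0,"ry":0,"rz":0},{"x":-0.0003,"y":0,"z":-0.0038,"rx":0,"ry":4,"rz":0},{"x":-0.0003,"y":0,"z":-0.0038,"rx":0,"ry":4,"rz":0},{"x":-0.0003,"y":0,"z":-0.0038,"rx":0,"ry":4,"rz":0},{"x":-0.0003,"y":0,"z":-0.0038,"rx":0,"ry":4,"rz":0},{"x":-0.0003,"y":0,"z":-0.0038,"rx":0,"ry":4,"rz":0},{"x":-0.0003,"y":0,"z":-0.0038,"rx":0,"ry":4,"rz":0},{"x":-0.0003,"y":0,"z":-0.0038,"rx":0,"ry":4,"rz":0},{"x":0,"y":0,"z":0,"rx":0,"ry":0,"rz":0},{"x":0,"y":0,"z":0,"rx":0,"ry":0,"rz":0},{"x":0,"y":0,"z":0,"rx":0,"ry":0,"rz":0},{"x":0,"y":0,"z":0,"rx":0,"ry":0,"rz":0}]' 1 20
python3 lip.py; python3 -c "
from h import *
f=cam('top'); save(f,'top1.png'); g=cam('side'); save(g,'side1.png'); w=cam('wrist'); save(w,'w10.png')
a=cv2.resize(cv2.imread('pics/top1.png')[120:240,190:330],(420,360),interpolation=2); b=cv2.resize(cv2.imread('pics/w10.png'),(380,285)); b=cv2.copyMakeBorder(b,0,75,0,0,0)
cv2.imwrite('pics/c2.png',np.hstack([a,b]))"
```

```text
t: 28.55
position: [0.6279, 0.1903, 0.1995]
tool_rot: [[0.005, 1.0, 0.01], [0.501, -0.011, 0.866], [0.866, 0.001, -0.501]]
ft_force: [0.5, -0.4, -1.1]
width: 0.0473
grasp_force: 20.0
t 28.55 tcp [0.6279 0.1903 0.1995] lip [0.6277 0.1666 0.1496] tilt 60.0 w 0.047306280673017675 tool shift to lip (.6273,.165,.148): [-0.0022 -0.0004 -0.0006]
```

View pics/c2.png

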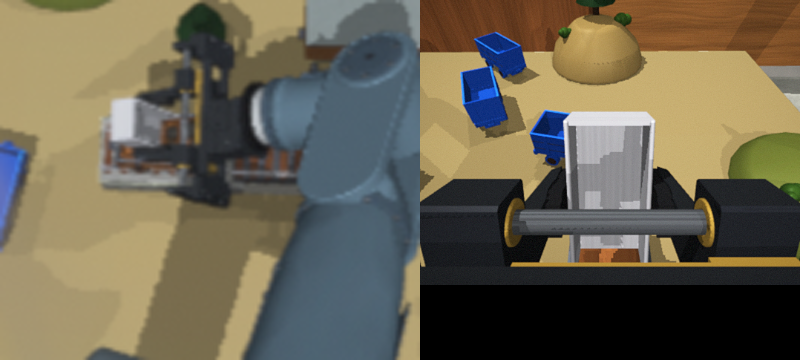

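The tray is empty: the floor is bare down to the lip in the right panel. Now lift, level, move back and check the stones.

```bash
python3 -m pendant '[{"x":0.02,"y":0,"z":-0.0115,"rx":0,"ry":0,"rz":0},{"x":0.035,"y":0,"z":-0.02,"rx":0,"ry":0,"rz":0},{"x":0.035,"y":0,"z":-0.02,"rx":0,"ry":0,"rz":0},{"x":0,"y":0,"z":0,"rx":0,"ry":-10,"rz":0},{"x":0,"y":0,"z":0,"rx":0,"ry":-10,"rz":0},{"x":0,"y":0,"z":0,"rx":0,"ry":-10,"rz":0},{"x":0,"y":0,"z":0,"rx":0,"ry":-10,"rz":0},{"x":0,"y":0,"z":0,"rx":0,"ry":-10,"rz":0},{"x":0,"y":0,"z":0,"rx":0,"ry":-10,"rz":0},{"x":-0.05,"y":0,"z":0,"rx":0,"ry":0,"rz":0},{"x":-0.06,"y":0,"z":0,"rx":0,"ry":0,"rz":0},{"x":-0.03,"y":0,"z":0,"rx":0,"ry":0,"rz":0},{"x":0,"y":0,"z":0,"rx":0,"ry":0,"rz":0},{"x":0,"y":0,"z":0,"rx":0,"ry":0,"rz":0}]' 1 20
python3 m1.py w11; python3 s.py .43 -.05 .05 89.28; python3 - <<'E'
from h import *
f=dict(np.load("w11.npz")); C=cloud(f); m=(C[...,2]>.108)&(C[...,2]<.146)&(abs(C[...,0]-.628)<.026)&(abs(C[...,1]-.155)<.057)
print("above floor px",m.sum()); a=f["img"][:260,120:400]; cv2.imwrite("pics/c3.png",cv2.resize(a[:,:,::-1],None,fx=2.2,fy=2.2,interpolation=2))
r=C[(C[...,2]>.143)&(C[...,2]<.152)&(abs(C[...,0]-.628)<.05)&(C[...,1]>.08)&(C[...,1]<.24)];print(len(r),cv2.minAreaRect(r[:,:2].astype(np.float32)))
E
```

```text
t: 30.45
position: [0.6263, 0.0509, 0.3039]
tool_rot: [[0.012, 1.0, 0.001], [1.0, -0.012, 0.001], [0.001, 0.001, -1.0]]
ft_force: [0.4, 0.5, -1.5]
width: 0.047
grasp_force: 20.0
tcp [0.6262 0.0513 0.3036] x-axis [0.011 1.    0.001] t 30.5
t 30.5 tcp [0.6262 0.0513 0.3036] yaw 89.35 tilt [ 0.001  0.001 -1.   ] w 0.0466 ft [-1.   0.3 -1.6]
shift(tool) [-0.1037 -0.1953  0.2534] rz 0.07
above floor px 1541
1296 ((0.627484142780304, 0.14686475694179535), (0.1041496992111206, 0.06140296161174774), 89.04754638671875)
```

View pics/c3.png

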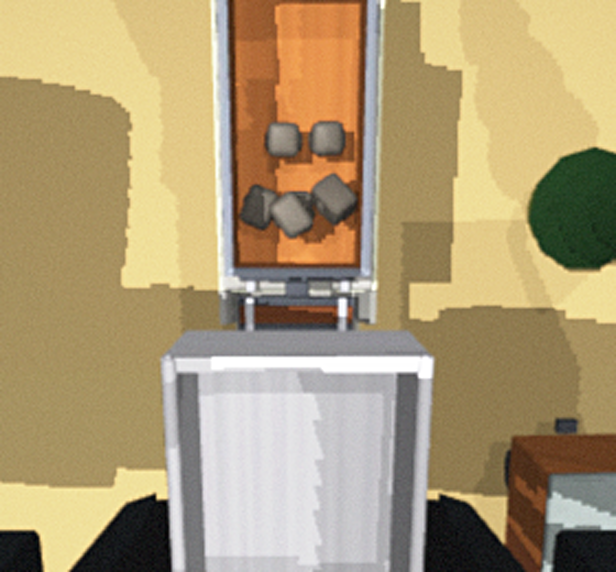

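Five stones are clearly visible in the tub at (283,138), (327,138), (260,207), (291,214) and (333,198). The sixth may lie under the front heap, so I check heights, the tray and the surroundings.

```bash
python3 - <<'E'
from h import *
f=dict(np.load("w11.npz")); C=cloud(f)
for n,(u,v) in dict(a=(283,138),b=(327,138),c=(260,207),d=(291,214),e=(333,198),gap=(300,198),lowE=(322,208)).items():
    c,r=int(u/2.2)+120,int(v/2.2); w=C[r-2:r+3,c-2:c+3].reshape(-1,3); print(n,np.nanmedian(w,0).round(3),f["img"][r,c])
s=cv2.imread('pics/w11.png'); 
hsv=cv2.cvtColor(s,cv2.COLOR_BGR2HSV)
a=s[55:110,215:290]; cv2.imwrite('pics/c4.png',cv2.resize(a,None,fx=8,fy=8,interpolation=2))
E
```

```text
a [0.622 0.152 0.124] [159 149 134]
b [0.641 0.152 0.124] [148 139 126]
c [0.611 0.124 0.119] [74 70 65]
d [0.625 0.121 0.133] [158 147 135]
e [0.643 0.128 0.135] [129 118 108]
gap [0.629 0.128 0.119] [70 66 60]
lowE [0.638 0.123 0.133] [101  95  90]
```

View pics/c4.png

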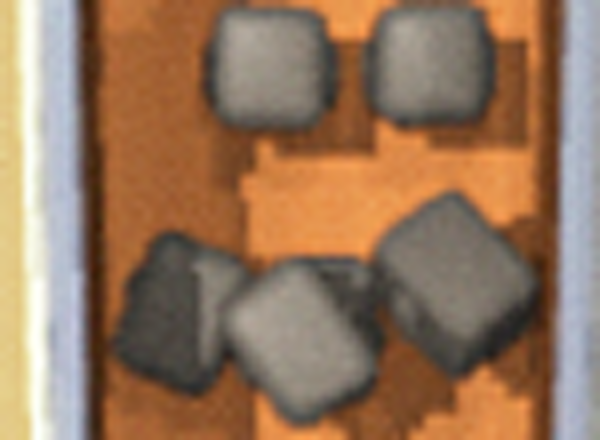

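The crop shows six stones; the sixth lies partly under the front one at (350,285), top at 119 mm. I have now viewed 12 pictures, two over the limit of 10, so I view no more and rely on numbers from here. Next I set the tray down at (0.43, -0.05).

```bash
python3 -m pendant '[{"x":-0.025,"y":-0.045,"z":0,"rx":0,"ry":0,"rz":0},{"x":-0.026,"y":-0.05,"z":0.02,"rx":0,"ry":0,"rz":0},{"x":-0.026,"y":-0.05,"z":0.03,"rx":0,"ry":0,"rz":0},{"x":-0.026,"y":-0.05,"z":0.03,"rx":0,"ry":0,"rz":0},{"x":0,"y":0,"z":0.05,"rx":0,"ry":0,"rz":0},{"x":0,"y":0,"z":0.05,"rx":0,"ry":0,"rz":0},{"x":0,"y":0,"z":0.05,"rx":0,"ry":0,"rz":0},{"x":0,"y":0,"z":0.03,"rx":0,"ry":0,"rz":0},{"x":0,"y":0,"z":0,"rx":0,"ry":0,"rz":0},{"x":0,"y":0,"z":0,"rx":0,"ry":0,"rz":0}]' 1 20
python3 s.py .43 -.05 .0045 89.28
```

```text
t: 31.75
position: [0.4334, -0.0493, 0.0453]
tool_rot: [[0.011, 1.0, 0.002], [1.0, -0.011, -0.001], [-0.001, 0.002, -1.0]]
ft_force: [0.3, 0.2, -0.3]
width: 0.047
grasp_force: 20.0
t 31.75 tcp [ 0.4334 -0.0493  0.0453] yaw 89.39 tilt [ 0.002 -0.001 -1.   ] w 0.047 ft [ 0.3  0.2 -0.3]
shift(tool) [-0.0008 -0.0034  0.0408] rz 0.11
```

```bash
python3 -m pendant '[{"x":0,"y":0,"z":0.02,"rx":0,"ry":0,"rz":0},{"x":0,"y":0,"z":0.012,"rx":0,"ry":0,"rz":0},{"x":0,"y":0,"z":0.005,"rx":0,"ry":0,"rz":0},{"x":0,"y":0,"z":0.002,"rx":0,"ry":0,"rz":0},{"x":0,"y":0,"z":0,"rx":0,"ry":0,"rz":0},{"x":0,"y":0,"z":0.001,"rx":0,"ry":0,"rz":0},{"x":0,"y":0,"z":0,"rx":0,"ry":0,"rz":0}]' 1 20
python3 s.py .43 -.05 .0045 89.28
```

```text
t: 32.62
position: [0.4326, -0.0496, 0.0045]
tool_rot: [[0.012, 1.0, 0.001], [1.0, -0.012, -0.0], [-0.0, 0.001, -1.0]]
ft_force: [-1.5, 0.5, 5.1]
width: 0.0466
grasp_force: 20.0
t 32.62 tcp [ 0.4326 -0.0496  0.0045] yaw 89.33 tilt [ 0.001 -0.    -1.   ] w 0.0466 ft [-1.5  0.5  5.1]
shift(tool) [-0.0005 -0.0026  0.    ] rz 0.05
```

```bash
python3 -m pendant '[{"x":0,"y":0,"z":0,"rx":0,"ry":0,"rz":0},{"x":0,"y":0,"z":0,"rx":0,"ry":0,"rz":0},{"x":0,"y":0,"z":0,"rx":0,"ry":0,"rz":0},{"x":0,"y":0,"z":0,"rx":0,"ry":0,"rz":0},{"x":0,"y":0,"z":-0.02,"rx":0,"ry":0,"rz":0},{"x":0,"y":0,"z":-0.05,"rx":0,"ry":0,"rz":0},{"x":0,"y":0,"z":-0.06,"rx":0,"ry":0,"rz":0},{"x":0,"y":0,"z":-0.06,"rx":0,"ry":0,"rz":0},{"x":0,"y":0,"z":-0.03,"rx":0,"ry":0,"rz":0}]' -1
python3 -m pendant '[{"x":0.04,"y":0.023,"z":0,"rx":0,"ry":0,"rz":0},{"x":0.05,"y":0.029,"z":0,"rx":0,"ry":0,"rz":0},{"x":0.05,"y":0.029,"z":0,"rx":0,"ry":0,"rz":0},{"x":0.05,"y":0.029,"z":0,"rx":0,"ry":0,"rz":0},{"x":0.05,"y":0.029,"z":0,"rx":0,"ry":0,"rz":0},{"x":0.05,"y":0.029,"z":0,"rx":0,"ry":0,"rz":0},{"x":0.042,"y":0.023,"z":0,"rx":0,"ry":0,"rz":0},{"x":0,"y":0,"z":0,"rx":0,"ry":0,"rz":0},{"x":0,"y":0,"z":0,"rx":0,"ry":0,"rz":0}]' 1 20
python3 s.py .629 .27 .122 89.28
```

```text
t: 33.75
position: [0.4334, -0.0498, 0.2277]
tool_rot: [[0.011, 1.0, 0.005], [1.0, -0.011, -0.002], [-0.002, 0.005, -1.0]]
ft_force: [0.3, -0.8, -0.9]
width: 0.0879
grasp_force: 0.0
t: 34.88
position: [0.6265, 0.2799, 0.2232]
tool_rot: [[0.011, 1.0, -0.001], [1.0, -0.011, -0.001], [-0.001, -0.001, -1.0]]
ft_force: [0.6, -0.7, 0.1]
width: 0.001
grasp_force: 0.0
t 34.88 tcp [0.6265 0.2799 0.2232] yaw 89.35 tilt [-0.001 -0.001 -1.   ] w 0.001 ft [ 0.6 -0.7  0.1]
shift(tool) [-0.0098  0.0028  0.1012] rz 0.07
```

```bash
python3 -m pendant '[{"x":0,"y":0.0028,"z":0.04,"rx":0,"ry":0,"rz":0},{"x":0,"y":0,"z":0.04,"rx":0,"ry":0,"rz":0},{"x":0,"y":0,"z":0.021,"rx":0,"ry":0,"rz":0},{"x":-0.015,"y":0,"z":0,"rx":0,"ry":0,"rz":0},{"x":-0.015,"y":0,"z":0,"rx":0,"ry":0,"rz":0},{"x":-0.015,"y":0,"z":0,"rx":0,"ry":0,"rz":0},{"x":-0.005,"y":0,"z":0,"rx":0,"ry":0,"rz":0},{"x":-0.004,"y":0,"z":0,"rx":0,"ry":0,"rz":0},{"x":-0.004,"y":0,"z":0,"rx":0,"ry":0,"rz":0},{"x":-0.006,"y":0,"z":0,"rx":0,"ry":0,"rz":0}]' 1 20
python3 s.py .6255 0 .122 89.28
python3 - <<'E'
from h import *
f=cam("top"); C=cloud(f).reshape(-1,3)
s=lambda x0,x1,y0,y1,z0,z1:C[(C[:,0]>x0)&(C[:,0]<x1)&(C[:,1]>y0)&(C[:,1]<y1)&(C[:,2]>z0)&(C[:,2]<z1)]
r=s(.37,.5,-.13,.03,.006,.05); print("tray",cv2.minAreaRect(r[:,:2].astype(np.float32)),np.percentile(r[:,2],[50,95,99]).round(4))
r=s(.58,.68,.05,.26,.135,.16); print("rim",len(r),r.min(0).round(3),r.max(0).round(3))
E
```

```text
t: 36.12
position: [0.6292, 0.2167, 0.1232]
tool_rot: [[0.011, 1.0, 0.001], [1.0, -0.011, 0.0], [0.0, 0.001, -1.0]]
ft_force: [0.2, 0.6, 0.8]
width: 0.0005
grasp_force: 0.7
t 36.12 tcp [0.6292 0.2167 0.1232] yaw 89.38 tilt [ 0.001  0.    -1.   ] w 0.0005 ft [0.2 0.6 0.8]
shift(tool) [-0.2167 -0.0014  0.0011] rz 0.1
tray ((0.43350109457969666, -0.05036824196577072), (0.12463894486427307, 0.15819355845451355), 0.7157411575317383) [0.0098 0.033  0.0367]
rim 99 [0.595 0.086 0.135] [0.658 0.193 0.158]
```

```bash
python3 -m pendant '[{"x":-0.005,"y":0,"z":0,"rx":0,"ry":0,"rz":0},{"x":-0.009,"y":0,"z":0,"rx":0,"ry":0,"rz":0.1},{"x":-0.012,"y":0,"z":0,"rx":0,"ry":0,"rz":0},{"x":-0.012,"y":0,"z":0,"rx":0,"ry":0,"rz":0},{"x":-0.012,"y":0,"z":0,"rx":0,"ry":0,"rz":0},{"x":-0.012,"y":0,"z":0,"rx":0,"ry":0,"rz":0},{"x":-0.012,"y":0,"z":0,"rx":0,"ry":0,"rz":0},{"x":-0.012,"y":0,"z":0,"rx":0,"ry":0,"rz":0},{"x":-0.012,"y":0,"z":0,"rx":0,"ry":0,"rz":0},{"x":-0.012,"y":0,"z":0,"rx":0,"ry":0,"rz":0},{"x":-0.012,"y":0,"z":0,"rx":0,"ry":0,"rz":0},{"x":-0.012,"y":0,"z":0,"rx":0,"ry":0,"rz":0},{"x":-0.012,"y":0,"z":0,"rx":0,"ry":0,"rz":0},{"x":-0.012,"y":0,"z":0,"rx":0,"ry":0,"rz":0},{"x":-0.012,"y":0,"z":0,"rx":0,"ry":0,"rz":0},{"x":-0.012,"y":0,"z":0,"rx":0,"ry":0,"rz":0},{"x":-0.008,"y":0,"z":0,"rx":0,"ry":0,"rz":0},{"x":0,"y":0,"z":0,"rx":0,"ry":0,"rz":0}]' 1 20
python3 s.py .6242 -.112 .122 89.28
cat > d.py <<'E'
from h import *
f=cam("top"); C=cloud(f).reshape(-1,3)
s=lambda x0,x1,y0,y1,z0,z1:C[(C[:,0]>x0)&(C[:,0]<x1)&(C[:,1]>y0)&(C[:,1]<y1)&(C[:,2]>z0)&(C[:,2]<z1)]
for y0,y1 in((-.26,.16),):
    r=s(.585,.67,y0,y1,.139,.153); print("rim",len(r),r.min(0).round(3),r.max(0).round(3),np.median(r[:,2]))
w=cam("wrist"); C=cloud(w)[:260].reshape(-1,3)
r=s(.59,.67,-.2,.2,.072,.08); print("rails",len(r))
E
python3 d.py
```

```text
t: 38.42
position: [0.6265, 0.0254, 0.1229]
tool_rot: [[0.014, 1.0, -0.0], [1.0, -0.014, -0.0], [-0.0, -0.0, -1.0]]
ft_force: [0.9, -0.1, 0.0]
width: 0.0003
grasp_force: 0.0
t 38.42 tcp [0.6265 0.0254 0.1229] yaw 89.18 tilt [-0. -0. -1.] w 0.0003 ft [ 0.9 -0.1  0. ]
shift(tool) [-0.1375 -0.0003  0.001 ] rz -0.1
rim 59 [ 0.592 -0.105  0.14 ] [0.654 0.015 0.153] 0.14535994984803402
rails 3317
```

```bash
python3 -m pendant '[{"x":-0.006,"y":0,"z":0,"rx":0,"ry":0,"rz":0},{"x":-0.012,"y":0,"z":0,"rx":0,"ry":0,"rz":0},{"x":-0.012,"y":0,"z":0,"rx":0,"ry":0,"rz":0},{"x":-0.012,"y":0,"z":0,"rx":0,"ry":0,"rz":0},{"x":-0.012,"y":0,"z":0,"rx":0,"ry":0,"rz":0},{"x":-0.012,"y":0,"z":0,"rx":0,"ry":0,"rz":0},{"x":-0.012,"y":0,"z":0,"rx":0,"ry":0,"rz":0},{"x":-0.012,"y":0,"z":0,"rx":0,"ry":0,"rz":0},{"x":-0.012,"y":0,"z":0,"rx":0,"ry":0,"rz":0},{"x":-0.01,"y":0,"z":0,"rx":0,"ry":0,"rz":0},{"x":-0.008,"y":0,"z":0,"rx":0,"ry":0,"rz":0},{"x":-0.006,"y":0,"z":0,"rx":0,"ry":0,"rz":0},{"x":-0.004,"y":0,"z":0,"rx":0,"ry":0,"rz":0},{"x":0,"y":0,"z":0,"rx":0,"ry":0,"rz":0},{"x":0,"y":0,"z":0,"rx":0,"ry":0,"rz":0}]' 1 20
python3 s.py .6242 -.112 .122 89.28
python3 d.py
```

```text
t: 40.4
position: [0.625, -0.1037, 0.1231]
tool_rot: [[0.013, 1.0, 0.0], [1.0, -0.013, -0.0], [-0.0, 0.0, -1.0]]
ft_force: [0.1, 0.2, 0.0]
width: 0.0006
grasp_force: 0.0
t 40.4 tcp [ 0.625  -0.1037  0.1231] yaw 89.24 tilt [ 0. -0. -1.] w 0.0006 ft [0.1 0.2 0. ]
shift(tool) [-0.0084 -0.0007  0.0011] rz -0.04
rim 46 [ 0.591 -0.233  0.139] [ 0.653 -0.141  0.153] 0.14532038726235197
rails 3390
```

```bash
python3 -m pendant '[{"x":-0.003,"y":0,"z":0,"rx":0,"ry":0,"rz":0},{"x":-0.003,"y":0,"z":0,"rx":0,"ry":0,"rz":0},{"x":-0.002,"y":0,"z":0,"rx":0,"ry":0,"rz":0},{"x":0,"y":0,"z":0,"rx":0,"ry":0,"rz":0}]' 1 20
python3 -m pendant '[{"x":-0.002,"y":0,"z":0,"rx":0,"ry":0,"rz":0},{"x":-0.001,"y":0,"z":0,"rx":0,"ry":0,"rz":0},{"x":0,"y":0,"z":0,"rx":0,"ry":0,"rz":0}]' 1 20
```

```text
t: 41.0
position: [0.6248, -0.112, 0.123]
tool_rot: [[0.014, 1.0, 0.0], [1.0, -0.014, -0.0], [-0.0, 0.0, -1.0]]
ft_force: [-0.6, -0.7, -0.5]
width: 0.0005
grasp_force: 0.0
t: 41.38
position: [0.6247, -0.1141, 0.123]
tool_rot: [[0.013, 1.0, -0.0], [1.0, -0.013, 0.001], [0.001, -0.0, -1.0]]
ft_force: [-0.3, 3.4, 1.9]
width: 0.0006
grasp_force: 1.9
```

Contact at the buffer. Now I back off, rise and verify.

```bash
python3 -m pendant '[{"x":0.01,"y":0,"z":0,"rx":0,"ry":0,"rz":0},{"x":0.03,"y":0,"z":0,"rx":0,"ry":0,"rz":0},{"x":0,"y":0,"z":-0.06,"rx":0,"ry":0,"rz":0},{"x":0,"y":0,"z":-0.06,"rx":0,"ry":0,"rz":0},{"x":-0.05,"y":-0.03,"z":-0.05,"rx":0,"ry":0,"rz":0},{"x":-0.06,"y":-0.03,"z":0,"rx":0,"ry":0,"rz":0},{"x":-0.06,"y":-0.03,"z":0,"rx":0,"ry":0,"rz":0},{"x":-0.05,"y":-0.03,"z":0,"rx":0,"ry":0,"rz":0},{"x":0,"y":0,"z":0,"rx":0,"ry":0,"rz":0},{"x":0,"y":0,"z":0,"rx":0,"ry":0,"rz":0}]' 1 20
python3 s.py; python3 - <<'E'
from h import *
f=cam("wrist"); A=cloud(f); A[255:]=np.nan; C=A.reshape(-1,3)
s=lambda x0,x1,y0,y1,z0,z1:C[(C[:,0]>x0)&(C[:,0]<x1)&(C[:,1]>y0)&(C[:,1]<y1)&(C[:,2]>z0)&(C[:,2]<z1)]
r=s(.57,.68,-.26,-.08,.141,.156); q=cv2.minAreaRect(r[:,:2].astype(np.float32)); k=np.linalg.lstsq(np.c_[r[:,:2],np.ones(len(r))],r[:,2],rcond=None)[0]
print("rim",q,"z",np.median(r[:,2]).round(4),"tilt",k[:2].round(4),"wagon vx",round(-q[0][1]-.0214,4))
r=s(.59,.67,-.3,-.22,.1,.13); print("buffer y max",np.sort(r[:,1])[-5:].round(4) if len(r)>5 else None)
r=s(.58,.67,-.1,.07,.0715,.08)
for a,b in((.58,.625),(.625,.67)):
    t=r[(r[:,0]>a)&(r[:,0]<b)]; print("bridge rail",len(t),np.median(t[:,0]-.0125*t[:,1]).round(4),np.median(t[:,2]).round(4),"dz/dy",np.polyfit(t[:,1],t[:,2],1)[0].round(4))
g=cam("top"); C=cloud(g).reshape(-1,3)
r=s(.38,.49,-.12,.02,.008,.05); print("tray",cv2.minAreaRect(r[:,:2].astype(np.float32)),np.percentile(r[:,2],[95,99]).round(4))
for n,b in dict(van=(.7,.9,-.18,.01,.1,.12),glue=(.45,.55,-.55,-.44,.06,.09),tree=(.74,.83,.07,.17,.08,.16)).items():
    r=s(*b); o=C; C0=cloud(dict(np.load("top0.npz"))).reshape(-1,3); C=C0; r0=s(*b); C=o; print(n,np.median(r,0).round(3),np.median(r0,0).round(3))
E
```

```text
t: 42.62
position: [0.5123, -0.2754, 0.2836]
tool_rot: [[0.014, 1.0, 0.0], [1.0, -0.014, 0.0], [0.0, 0.0, -1.0]]
ft_force: [-0.1, -0.7, -0.5]
width: 0.0007
grasp_force: 0.0
t 42.62 tcp [ 0.5123 -0.2754  0.2836] yaw 89.19 tilt [ 0.  0. -1.] w 0.0007 ft [-0.1 -0.7 -0.5]
rim ((0.6230453848838806, -0.18943321704864502), (0.11193003505468369, 0.06251219660043716), 88.99882507324219) z 0.1464 tilt [-0.0074 -0.0021] wagon vx 0.168
buffer y max [-0.2202 -0.2201 -0.2201 -0.2201 -0.22  ]
  return _methods._mean(a, axis=axis, dtype=dtype,
  ret = ret.dtype.type(ret / rcount)
Traceback (most recent call last):
TypeError: expected non-empty vector for x
```

The rim's far end is cropped, but its buffer end gives wagon x of about 0.164, so it is at the buffer. One more view covers the bridge and tray.

```bash
python3 -m pendant '[{"x":0.05,"y":0,"z":0,"rx":0,"ry":0,"rz":0},{"x":0.06,"y":0,"z":0,"rx":0,"ry":0,"rz":0},{"x":0.06,"y":0,"z":0,"rx":0,"ry":0,"rz":0},{"x":0.03,"y":0,"z":0,"rx":0,"ry":0,"rz":0},{"x":0,"y":0,"z":0,"rx":0,"ry":0,"rz":0},{"x":0,"y":0,"z":0,"rx":0,"ry":0,"rz":0}]' 1 20
python3 - <<'E'
from h import *
f=cam("wrist"); A=cloud(f); A[255:]=np.nan; C=A.reshape(-1,3)
s=lambda x0,x1,y0,y1,z0,z1:C[(C[:,0]>x0)&(C[:,0]<x1)&(C[:,1]>y0)&(C[:,1]<y1)&(C[:,2]>z0)&(C[:,2]<z1)]
for y0,y1 in((-.1,.07),(.088,.13)):
  r=s(.58,.67,y0,y1,.0715,.08)
  for a,b in((.58,.625),(.625,.67)):
    t=r[(r[:,0]>a)&(r[:,0]<b)]
    if len(t)>9: print(y0,"rail",len(t),np.median(t[:,0]-.0125*t[:,1]).round(4),np.median(t[:,2]).round(4),t[:,1].min().round(3),t[:,1].max().round(4))
r=s(.58,.68,-.2,-.05,.141,.156); print("rim y max",np.sort(r[:,1])[-5:].round(4) if len(r)>5 else len(r))
r=s(.38,.49,-.13,.03,.008,.05); print("tray",cv2.minAreaRect(r[:,:2].astype(np.float32)),np.percentile(r[:,2],[95,99]).round(4))
g=cam("top"); T=cloud(g).reshape(-1,3); T0=cloud(dict(np.load("top0.npz"))).reshape(-1,3)
for n,b in dict(van=(.7,.9,-.18,.01,.1,.12),glue=(.45,.55,-.55,-.44,.06,.09),tree=(.74,.83,.07,.17,.08,.16)).items():
    C=T; r=s(*b); C=T0; r0=s(*b); print(n,np.median(r,0).round(3) if len(r) else 0,np.median(r0,0).round(3))
print(read_state()["t"])
E
```

```text
t: 43.42
position: [0.5152, -0.0752, 0.2838]
tool_rot: [[0.011, 1.0, 0.0], [1.0, -0.011, -0.001], [-0.001, 0.0, -1.0]]
ft_force: [0.4, -0.2, -0.4]
width: 0.0002
grasp_force: 0.0
-0.1 rail 756 0.6001 0.0742 -0.099 0.0697
-0.1 rail 806 0.6489 0.074 -0.1 0.0698
rim y max [-0.1239 -0.1239 -0.1238 -0.1235 -0.1233]
tray ((0.43255892395973206, -0.05426179617643356), (0.09945134818553925, 0.04728565737605095), 89.27225494384766) [0.0316 0.0323]
van [ 0.792 -0.084  0.108] [ 0.791 -0.086  0.108]
glue [ 0.496 -0.495  0.079] [ 0.496 -0.494  0.077]
tree [0.785 0.122 0.102] [0.785 0.122 0.101]
43.525
```

Everything is in place: the wagon rim end at y = -0.1236 means it touches the buffer, the bridge is level, the tray is flat, and the bystanders have not moved. I hand in.

```bash
python3 -c "
from cell import *
print(close_job())"
```

```text
the job is handed in; nothing more can be done
None
```

The job is handed in at about 43.5 s robot time, with no verdict reported back: the last measurements showed the bridge seated, the wagon with all six stones (last counted before the push) at the buffer stop, the tray flat on the baseboard and the bystanders unmoved, but I viewed 12 pictures against the limit of 10.

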